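# Read the sample cartridges and clear them to the out-tray

## Robot

A 6-joint arm with a two-finger parallel gripper is mounted at the origin on the work surface. World frame = base frame: x ahead of the robot, y to its left, z up, the work surface at z = 0. Lengths are in m, angles in rad, forces in N, time in s.
With the tool pointing down it reaches from about 0.325 to 0.775 m from the base axis. Payload 5.5 kg.
Tool frame: the origin (TCP) lies on the centre line of the jaws, within the pads' length; the fingertips stand 25 mm ahead of it and the grasp point (between the pads) lies 6 mm ahead of it (nose_length is the distance from the TCP to the fingertips, in m); z points along the fingers, y is the line along which they close (so a half turn about z gives the same grasp; the last joint's range is limited). The gripper opens to 85 mm and grips with 20 to 120 N. Pads are 22 mm wide; open, the fingers measure 114 mm over their backs; the gripper's body (76 mm by 85 mm) begins 54 mm behind the grasp point. The pads swing forward as they close: fully open they stand 13 mm farther back than shut.
Start: joints at [-1.336, 0.091, 1.231, -0, 1.82, -0.057], TCP at [0.173, -0.575, 0.256] pointing down, gripper open.
Joint ranges: [-2.87, 2.87], [-0.86, 2.18], [0.17, 2.46], [-1.51, 4.65], [0.06, 2.69], [-2.65, 2.65]. Speed limits (rad/s): [2.57, 2.57, 3.01, 3.14, 3.14, 3.14].

## Interface

Orientations are given as [roll, pitch, yaw] about the fixed x, y, z axes, in that order (R = Rz(yaw) Ry(pitch) Rx(roll)).
In Python, from station import * gives the robot as it stands.
- The arm moves only by the tool servo_tool, never from a script. Its argument "plan" is a list of rows, each an object of numbers: "x", "y", "z": the shift along the tool's x, y, z in mm; "ax", "ay", "az": the turn, a rotation vector about the tool's x, y, z in rad. A call has 1 to 8 rows; each row is the pose to reach, as a shift and turn from the pose commanded when the call began, along the tool's axes at that moment; what a row does not reach only later rows make up. A row lasts 1/12 s, in which the tool goes at most 41.7 mm and 7.16 degrees, less where a joint would pass 70% of its speed; a pose out of reach is approached as far as the arm can. A call with a gripper value outside its range is refused whole. "gripper" is the finger opening in mm, from 0 to 85.4, set as the call begins (left out, the last holds). The fingers move at their own pace and stop on an object; "newtons" is the grip in N (left out, the last holds). Time passes only in rows, so rows that repeat a pose let the fingers close. It gives the time, the measured TCP pose, the force, the opening and the grip force at its end, in the units of the state.
- state(): the state, without advancing time (a new reading comes with each control period).
- get_image(name): name is "scene" or "top" or "wrist"; returns a dict with "color" (384x512x3 uint8, blue, green, red), "depth" (384x512 float32, m along the optical axis (not along the pixel's ray), 0 where there is no reading), "K" (3x3 intrinsics, pixels), "k1" (the pictures are not rectified: a ray, as slopes to the right and down, at radius r is drawn at 1 + k1 r^2 times it, then the intrinsics apply), "origin" and "orientation" of the camera in the world; the wrist camera has in their place "mount" (4x4, takes a point from camera to tool coordinates, whose origin is the TCP and whose axes are the flange's). Camera axes: x right, y down, z forward; pixel columns grow to the right and rows downward; lengths in m; the calibration is good to about 2 mm. A picture is of the moment at which its call begins: read the wrist's pose just before it.
- close_job(): hands the job in; it is judged then, once.
The state is a dict: "t": time; "joint_positions": joint angles; "qvel": joint speeds; "joint_torque": joint torques, N m; "eef_pos": TCP position; "orientation": TCP orientation; "wrist_force": force on the tool from outside, world axes, zero at the start; "moment": the same for the moment, N m; "gripper_width": finger opening in m; "gripper_force": force on a finger pad.
Only numpy, scipy, OpenCV 4.12 (cv2) and the standard library are available. Lean on these libraries where they do the work, as an engineer would, in place of code of your own. Each camera call takes 0.05 s, during which the arm holds its last target. There are 200 camera calls.

## Task

Roll the white sample cartridges lying on the reader's grey bed until the blue stripe of every one faces straight up, swing the blue reading arm so that its lens stands over the red cross in the middle of the bed, and with all stripes still up press the green read button fully down. Then swing the arm back against its parking stop and lay all the cartridges flat in the aluminium tray, none on top of another. Leave everything else on the bench where it stands.

Things in the scene. Friction and masses are not known exactly. Their poses are not given: they have to be found in the camera images.
- reader: the reader, fixed: grey flat bed with a blue rim. Origin at the centre of the bed's underside, on the bench; z up. Bed 220 mm along its x (away from the robot), 380 mm along y; surface 10 mm above the bench; rim 5 mm wide, rising to 20 mm; inner area 210 x 370 mm. Behind it (x 150 to 330, y -255 to -145 mm) a blue foot 30 mm high and the arm's column
- reader_cross (a point): the red cross in the middle of the bed's top surface, over which the lens must stand
- reader_lens (a point): the lens under the blue reading head at the arm's end, 147 mm above the bench, 361 mm from the arm's vertical pivot axis, which stands at x 300 mm, y -200 mm in the reader's frame; straight below the knob. The column at the pivot is 44 mm in diameter, 165 mm high
- reader_knob (a point): centre of the top of the black upright round knob on the reading head: 22 mm diameter, 45 mm high (its top 250 mm, the head's top 205 mm above the bench); pinch it from above to swing the arm. The head is 64 mm in diameter, from 160 to 205 mm above the bench; the arm's beam is 32 mm wide, 170 to 198 mm above the bench
- reader_park (a point): the point on the bench, 361 mm from the pivot axis, straight below the lens when the arm is against its parking stop (swung to the right, off the bed). From there the arm turns clockwise as seen from above, by about 1.15 rad, until the lens is over the cross; it can overshoot by 0.4 rad. The joint is stiff: about 2 to 3 N at the knob moves it, and it stays where it is left. It starts at the stop or up to 0.14 rad off it
- cart1: sealed sample cartridge: white cylinder, grey end bands, 30 mm diameter, 66 mm long, about 70 g, one blue stripe (10 x 52 mm) along its side. Origin at its centre; x is the cylinder's axis, z points from the centre out through the stripe. It starts lying on the reader's bed, stripe not on top; rolls easily but stays where it is left. 3 or all 4 are there
- cart2: sealed sample cartridge: white cylinder, grey end bands, 30 mm diameter, 66 mm long, about 70 g, one blue stripe (10 x 52 mm) along its side. Origin at its centre; x is the cylinder's axis, z points from the centre out through the stripe. It starts lying on the reader's bed, stripe not on top; rolls easily but stays where it is left. 3 or all 4 are there
- cart3: sealed sample cartridge: white cylinder, grey end bands, 30 mm diameter, 66 mm long, about 70 g, one blue stripe (10 x 52 mm) along its side. Origin at its centre; x is the cylinder's axis, z points from the centre out through the stripe. It starts lying on the reader's bed, stripe not on top; rolls easily but stays where it is left. 3 or all 4 are there
- cart4: sealed sample cartridge: white cylinder, grey end bands, 30 mm diameter, 66 mm long, about 70 g, one blue stripe (10 x 52 mm) along its side. Origin at its centre; x is the cylinder's axis, z points from the centre out through the stripe. It starts lying on the reader's bed, stripe not on top; rolls easily but stays where it is left. 3 or all 4 are there
- tray: the aluminium out-tray, fixed, open on top. Origin at the centre of its underside, on the bench; 300 mm along its x by 110 mm along its y, 15 mm high, walls and floor 5 mm thick
- read_button_top (a point): centre of the top of the green read button (34 mm diameter) on a white fixed box (80 x 80 x 35 mm high); the button's top stands about 57 mm above the bench and it is pressed straight down
- read_button (a joint): travel of the read button, m: 0 released, 0.006 fully down (about 5 N); springs back
- amber_jar: amber glass jar, 52 mm diameter, 75 mm high, standing; bystander; origin at the centre of its underside
- white_jar: white jar with a blue cap, 48 mm diameter, 65 mm high; bystander; origin at the centre of its underside
- beaker: empty glass beaker, 76 mm diameter, 95 mm high; bystander; origin at the centre of its underside
- tape_roll: yellow roll of tape, 68 mm diameter, 22 mm high, lying flat; bystander; origin at the centre of its underside
- scoop: metal spoon with a wooden handle, lying on the bench; bystander; origin on the spoon
- wash_bottle: white wash bottle with a red cap, 60 mm diameter, 150 mm high; bystander; origin at the centre of its underside
Mind the look-alikes: they are no part of the job. What is shaped like the cart3 but black or orange is not meant.

How it is judged:
By the outcome, as a careful person would: the job done as asked, in the order asked, and still so for the second after the job is handed in, with the robot touching nothing.
Of cart1, cart2, cart3, cart4 only 3 to 4 are there at a start; the rules pass over those that are not, and their reading is None.
At some moment in a run one of cart1, cart2, cart3, cart4 may be knocked a few centimetres aside while the robot is not near it.
It also fails if it takes over 210 s, if anything falls off the work surface, if the arm or the gripper's body presses on something with over 40 N, if the wrist force passes 120 N, or if a joint passes its speed limit or range.

## Working session

There is one attempt and no reset: what is moved stays moved. The work goes in short steps, Python scripts to look and compute and a tool call to move; the robot and the scene stay as the last step left them, time stands still between calls to the robot, and variables do not carry over. Pictures are saved under pics/ and viewed, at most 14 in all, crops included, and the job is handed in when it is done.

Besides the shell and the picture viewer there is one more tool, called after "Call:" in YAML: its name, and indented under it one key for each argument. servo_tool: Moves the arm, as the interface text tells. Its arguments: {"type":"object","properties":{"plan":{"type":"array","items":{"type":"object","properties":{"x":{"type":"number"},"y":{"type":"number"},"z":{"type":"number"},"ax":{"type":"number"},"ay":{"type":"number"},"az":{"type":"number"}}}},"gripper":{"type":"number"},"newtons":{"type":"number"}},"required":["plan"]}

```bash
ls; mkdir -p pics
python3 - <<'E'
from station import *
import cv2,numpy as np
s=state();print(s)
for n in("scene","top"):
    i=get_image(n);cv2.imwrite(f"pics/{n}0.png",i["color"]);np.savez(f"{n}0.npz",**i)
    print(n,i["K"],i["k1"],i["origin"],i["orientation"])
i=get_image("wrist");print(i["mount"],i["K"],i["k1"])
a=cv2.imread("pics/top0.png");cv2.imwrite("pics/top0b.png",cv2.resize(a,(800,600),interpolation=cv2.INTER_CUBIC))
E
```

```text
pics
{'t': 0.0, 'joint_positions': array([-1.33571167e+00,  9.18622684e-02,  1.23193002e+00, -6.50780913e-06,
        1.81982361e+00, -5.67059662e-02]), 'qvel': array([ 2.39907081e-03,  9.00790241e-04,  3.97791021e-05, -2.28060306e-05,
        1.02159340e-03,  4.92936756e-04]), 'joint_torque': array([ 1.45577601e-04, -4.58733666e+01, -4.18021274e+01,  5.52754625e-05,
        1.15385000e-02,  2.56176072e-06]), 'eef_pos': array([ 0.17253441, -0.57439348,  0.25512387]), 'orientation': array([-3.13957230e+00, -1.08368410e-04,  2.91788911e-01]), 'wrist_force': array([ 0.02970558, -1.04284102, -0.41590546]), 'moment': array([-0.01184083,  0.01081698,  0.02219545]), 'gripper_force': 0.0, 'gripper_width': 0.0855185403796306}
scene [[388.3961445    0.         249.56290103]
 [  0.         388.3961445  190.82825441]
 [  0.           0.           1.        ]] 0.01104384909108704 [ 1.17468136 -0.30944724  1.27604806] [-2.54801282  0.01255719  1.1011295 ]
top [[411.85305429   0.         257.28867069]
 [  0.         411.85305429 185.80337846]
 [  0.           0.           1.        ]] -0.15084179980261536 [0.2540824  0.02605138 1.64029592] [-2.97013931 -0.00968394 -1.55654375]
[[-2.96941624e-04 -9.49141767e-01 -3.14848881e-01  8.04782227e-02]
 [ 9.99999827e-01 -1.22221184e-04 -5.74676784e-04 -6.35503958e-04]
 [ 5.06968535e-04 -3.14848997e-01  9.49141639e-01 -1.17814732e-01]
 [ 0.00000000e+00  0.00000000e+00  0.00000000e+00  1.00000000e+00]] [[307.62878515   0.         262.03625497]
 [  0.         307.62878515 189.32156919]
 [  0.           0.           1.        ]] -0.07729190661930692
```

View pics/top0b.png

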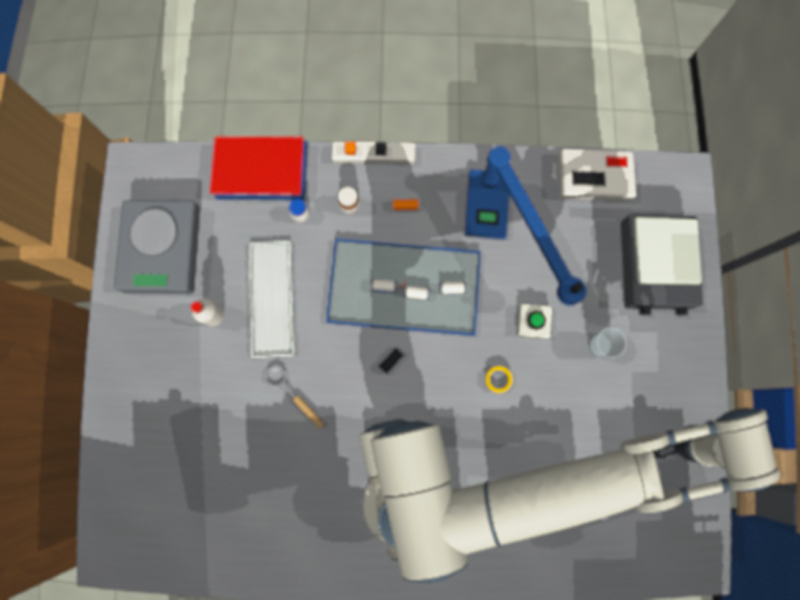

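View pics/scene0.png

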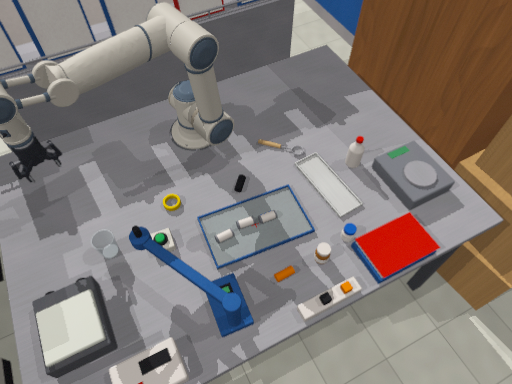

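The top view (800x600) shows three white cartridges on the bed at (383,285), (416,293) and (453,288). The black (391,360) and orange (405,205) look-alikes lie off the bed and aren't wanted. Other positions: tray (271,297), button (536,320), knob (575,288).

```bash
cat > h.py <<'E'
from station import *
import cv2,numpy as np
from scipy.spatial.transform import Rotation as R
def Rm(o): return R.from_euler('xyz',o).as_matrix()
def grab(n):
    s=state();i=dict(get_image(n))
    if n=="wrist":
        T=np.eye(4);T[:3,:3]=Rm(s["orientation"]);T[:3,3]=s["eef_pos"]
        T=T@np.array(i["mount"]);i["Rc"]=T[:3,:3];i["o"]=T[:3,3]
    else: i["Rc"]=Rm(i["orientation"]);i["o"]=np.array(i["origin"])
    i["n"]=n;return i
def ray(i,uv):
    uv=np.atleast_2d(np.asarray(uv,float));K=i["K"]
    d=(uv-[K[0,2],K[1,2]])/[K[0,0],K[1,1]];p=d.copy()
    for _ in range(30): p=d/(1+i["k1"]*(p**2).sum(1,keepdims=True))
    return np.c_[p,np.ones(len(p))]@i["Rc"].T
def plane(i,uv,z):
    r=ray(i,uv);return i["o"]+r*((z-i["o"][2])/r[:,2])[:,None]
def proj(i,P):
    q=(np.atleast_2d(P)-i["o"])@i["Rc"];p=q[:,:2]/q[:,2:]
    p=p*(1+i["k1"]*(p**2).sum(1,keepdims=True));K=i["K"]
    return p*[K[0,0],K[1,1]]+[K[0,2],K[1,2]]
def hsv(i): return cv2.cvtColor(i["color"],cv2.COLOR_BGR2HSV)
def rect(i,c,hx,hy,z,ppm,ang=0):
    """top-down rectified patch at height z; x up, y left"""
    h,w=int(2*hx*ppm),int(2*hy*ppm);v,u=np.mgrid[:h,:w]
    a=hx-(v+.5)/ppm;b=hy-(u+.5)/ppm;C,S=np.cos(ang),np.sin(ang)
    P=np.c_[(c[0]+C*a-S*b).ravel(),(c[1]+S*a+C*b).ravel(),np.full(h*w,z)]
    m=proj(i,P).astype(np.float32).reshape(h,w,2)
    return cv2.remap(i["color"],m[...,0],m[...,1],cv2.INTER_CUBIC)
E
python3 - <<'E'
from h import *
for n in("top","scene"):
    i=grab(n);H=hsv(i)
    def blobs(name,lo,hi,z,a=15):
        m=cv2.inRange(H,lo,hi);k,l,st,c=cv2.connectedComponentsWithStats(m)
        for j in range(1,k):
            if st[j,4]>=a: print(n,name,c[j].round(1),st[j,4],plane(i,c[j],z)[0].round(4))
    blobs("green",(50,120,60),(75,255,255),.057)
    m=cv2.inRange(H,(100,90,40),(125,255,255))
    k,l,st,c=cv2.connectedComponentsWithStats(m)
    for j in range(1,k):
        if st[j,4]>150: print(n,"blue",c[j].round(1),st[j])
    blobs("red",(0,120,60),(6,255,255),.01,2)
    for (x,y) in [(.5,0)]:
        pass
    blobs("white",(0,0,165),(180,50,255),.025,25)
E
```

```text
top green [311.6 138.5] 59 [ 0.7241 -0.2001  0.057 ]
top green [ 95.9 179. ] 96 [0.5457 0.6598 0.057 ]
top green [342.9 204.2] 66 [ 0.461 -0.321  0.057]
top blue [ 4.4 17.9] [  0   0  14  46 407]
top blue [182.3 125.1] [138  92  59  46 229]
top blue [327.9 137.4] [ 298   94   77  101 2110]
top blue [498.  265.1] [483 248  26  39 727]
top blue [488.9 358.2] [ 461  327   51   57 2240]
top red [163.4 104.7] 2029 [0.877  0.4145 0.01  ]
top red [394.1 102.9] 71 [ 0.9061 -0.5663  0.01  ]
top red [125.4 196. ] 43 [0.4862 0.5481 0.01  ]
top white [112.3  39. ] 1305 [1.1824 0.6644 0.025 ]
top white [393.7  62.7] 4182 [ 1.0884 -0.5726  0.025 ]
top white [170.4  32.4] 35 [1.2103 0.405  0.025 ]
top white [267.9  33.6] 78 [ 1.2072 -0.0223  0.025 ]
top white [224.4  97. ] 279 [0.9074 0.1567 0.025 ]
top white [258.1  95.9] 189 [0.9144 0.0165 0.025 ]
top white [221.9 125.1] 122 [0.7841 0.1632 0.025 ]
top white [137.2 132.2] 31 [0.7508 0.5134 0.025 ]
top white [223.6 134.6] 25 [0.7437 0.1547 0.025 ]
top white [192.3 138.8] 54 [0.7242 0.2821 0.025 ]
top white [143.5 147.4] 154 [0.6861 0.4819 0.025 ]
t
[... 4022 characters left out ...]
ne white [150.1 352.1] 2631 [ 0.8029 -0.4773  0.025 ]
scene white [277.1 327.2] 1080 [ 0.9144 -0.0981  0.025 ]
scene white [401.2 332.5] 1335 [1.1026 0.2361 0.025 ]
scene white [493.8 341.6] 600 [1.2501 0.468  0.025 ]
scene white [435.3 338.4] 194 [1.1633 0.3173 0.025 ]
scene white [460.8 337.2] 54 [1.1956 0.3889 0.025 ]
scene white [429.9 367.9] 1661 [1.2203 0.2455 0.025 ]
scene white [239.  351.4] 100 [ 0.9244 -0.236   0.025 ]
scene white [332.4 350. ] 51 [1.0494 0.0181 0.025 ]
scene white [490.7 369.3] 267 [1.3026 0.4007 0.025 ]
scene white [220.8 366.2] 75 [ 0.9369 -0.3023  0.025 ]
scene white [302.2 375.4] 624 [ 1.0679 -0.0997  0.025 ]
scene white [506.1 381.5] 34 [1.3459 0.4151 0.025 ]
```

Run:
```python
from h import *
i=grab("top")
# rough world positions from the 800x600 view
f=lambda u,v,z:plane(i,[u*.64,v*.64],z)[0].round(3)
print("corners",[f(u,v,.02) for u,v in((337,240),(480,252),(474,333),(327,321))])
print("tray",[f(u,v,.015) for u,v in((250,241),(291,239),(295,355),(252,357))])
print("knob",f(577,287,.25),"pivot",f(499,156,.18),"carts",[f(*p,.03) for p in((383,285),(416,293),(453,288))])
t=cv2.resize(i["color"][140:220,200:320],(800,533),interpolation=cv2.INTER_CUBIC)
cv2.imwrite("pics/c1.png",t)
s=grab("scene");t=cv2.resize(s["color"][180:270,190:320],(800,554),interpolation=cv2.INTER_CUBIC)
cv2.imwrite("pics/c2.png",t)
```

```text
corners [array([0.665, 0.185, 0.02 ]), array([ 0.639, -0.186,  0.02 ]), array([ 0.428, -0.17 ,  0.02 ]), array([0.453, 0.204, 0.02 ])]
tray [array([0.66 , 0.414, 0.015]), array([0.667, 0.306, 0.015]), array([0.365, 0.283, 0.015]), array([0.358, 0.392, 0.015])]
knob [ 0.509 -0.373  0.25 ] pivot [ 0.841 -0.214  0.18 ] carts [array([0.546, 0.063, 0.03 ]), array([ 0.527, -0.021,  0.03 ]), array([ 0.541, -0.115,  0.03 ])]
```

View pics/c1.png

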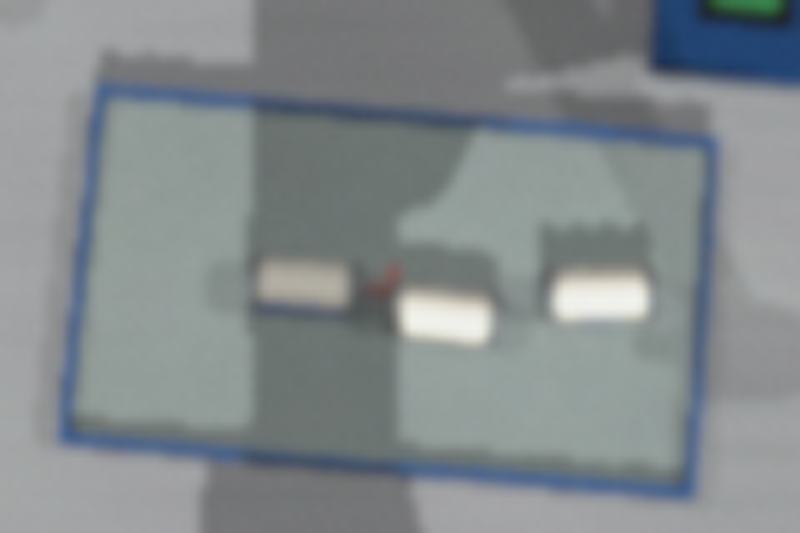

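The top crop shows the red cross at (388,278). The left cartridge's stripe is on the near side (lower edge at y~308), and no stripe shows on the middle (445,318) or right (600,295) one. Next I check the scene crop for stripes on the far side.

View pics/c2.png

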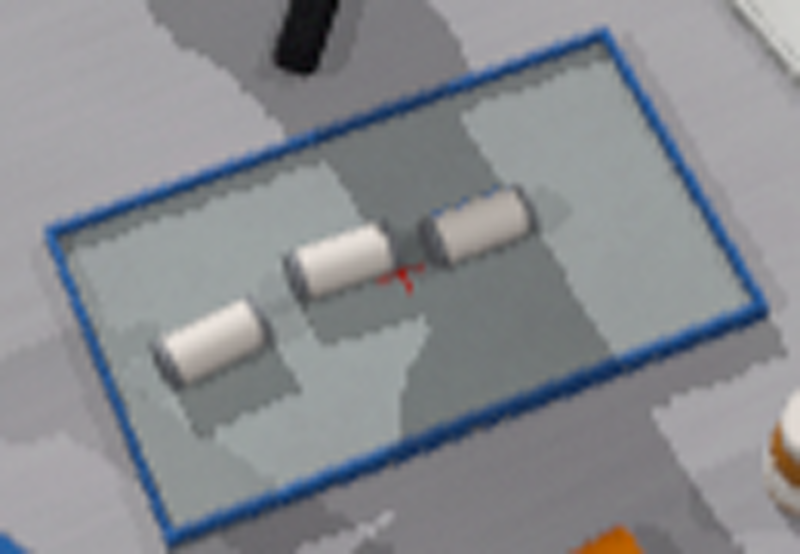

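Call:
servo_tool:
  plan:
    - {"x":0,"y":0,"z":-40,"az":-0.12}
    - {"z":-80,"az":-0.24}
    - {"z":-100,"az":-0.36}
    - {"z":-100,"az":-0.48}
    - {"z":-100,"az":-0.6}
    - {"z":-100,"az":-0.72}
    - {"z":-100,"az":-0.84}
    - {"z":-100,"az":-0.96}

```text
invalid input at $.plan[0]: expected keys x, y, z, ax, ay, az
```

The scene crop shows the left cartridge's stripe on its robot-side edge at (465,205). The stripes of the other two are underneath. I'm moving over the bed.

Call:
servo_tool:
  plan:
    - {"x":26,"y":-23,"z":-20,"ax":0,"ay":0,"az":-0.12}
    - {"x":52,"y":-46,"z":-40,"ax":0,"ay":0,"az":-0.24}
    - {"x":78,"y":-69,"z":-60,"ax":0,"ay":0,"az":-0.36}
    - {"x":104,"y":-92,"z":-70,"ax":0,"ay":0,"az":-0.48}
    - {"x":130,"y":-115,"z":-80,"ax":0,"ay":0,"az":-0.6}
    - {"x":156,"y":-138,"z":-80,"ax":0,"ay":0,"az":-0.72}
    - {"x":182,"y":-161,"z":-80,"ax":0,"ay":0,"az":-0.84}
    - {"x":208,"y":-184,"z":-80,"ax":0,"ay":0,"az":-0.96}

```text
t: 1.02
eef_pos: [0.3194, -0.3371, 0.3368]
orientation: [3.141, 0.001, 1.257]
wrist_force: [0.9, -0.7, -0.6]
gripper_width: 0.0854
gripper_force: 0.0
```

Call:
servo_tool:
  plan:
    - {"x":38,"y":9,"z":0,"ax":0,"ay":0,"az":-0.12}
    - {"x":76,"y":18,"z":0,"ax":0,"ay":0,"az":-0.24}
    - {"x":114,"y":27,"z":0,"ax":0,"ay":0,"az":-0.32}
    - {"x":152,"y":36,"z":0,"ax":0,"ay":0,"az":-0.32}
    - {"x":190,"y":45,"z":0,"ax":0,"ay":0,"az":-0.32}
    - {"x":228,"y":54,"z":0,"ax":0,"ay":0,"az":-0.32}
    - {"x":266,"y":63,"z":0,"ax":0,"ay":0,"az":-0.32}
    - {"x":300,"y":72,"z":0,"ax":0,"ay":0,"az":-0.32}

```text
t: 1.68
eef_pos: [0.482, -0.074, 0.3366]
orientation: [3.141, -0.0, 1.573]
wrist_force: [1.2, -0.6, 0.6]
gripper_width: 0.0853
gripper_force: 0.0
```

Call:
servo_tool:
  plan:
    - {"x":30,"y":5,"z":30,"ax":0,"ay":0,"az":0}
    - {"x":60,"y":10,"z":60,"ax":0,"ay":0,"az":0}
    - {"x":90,"y":15,"z":90,"ax":0,"ay":0,"az":0}
    - {"x":112,"y":20,"z":120,"ax":0,"ay":0,"az":0}
    - {"x":112,"y":20,"z":150,"ax":0,"ay":0,"az":0}
    - {"x":112,"y":20,"z":150,"ax":0,"ay":0,"az":0}

```text
t: 2.18
eef_pos: [0.4983, 0.0371, 0.1787]
orientation: [-3.13, 0.0, 1.575]
wrist_force: [-1.0, -0.2, -2.2]
gripper_width: 0.0858
gripper_force: 0.0
```

```bash
cat >> h.py <<'E'
def carts(i,c=(.546,.008),hx=.105,hy=.185,ang=-.07,ppm=2000,zc=.025):
    """white bodies on the bed: centre, axis yaw; stripe offset across the axis (mm, + = +x)"""
    out=[];im=rect(i,c,hx,hy,zc,ppm,ang)
    H=cv2.cvtColor(im,cv2.COLOR_BGR2HSV)
    blue=cv2.inRange(H,(100,90,40),(125,255,255))
    white=cv2.inRange(H,(0,0,0),(40,60,255))&cv2.inRange(im[...,2],110,255)
    return im,blue,white
E
python3 - <<'E'
from h import *
s=state();print(s["eef_pos"],s["orientation"],s["t"])
i=grab("wrist");cv2.imwrite("pics/w1.png",i["color"])
im=rect(i,(.546,.008),.105,.185,.03,2000,-.07);cv2.imwrite("pics/w1r.png",im)
E
```

```text
[0.49832341 0.03707715 0.17867621] [-3.12960611e+00  8.34945245e-06  1.57456221e+00] 2.1833
```

View pics/w1r.png

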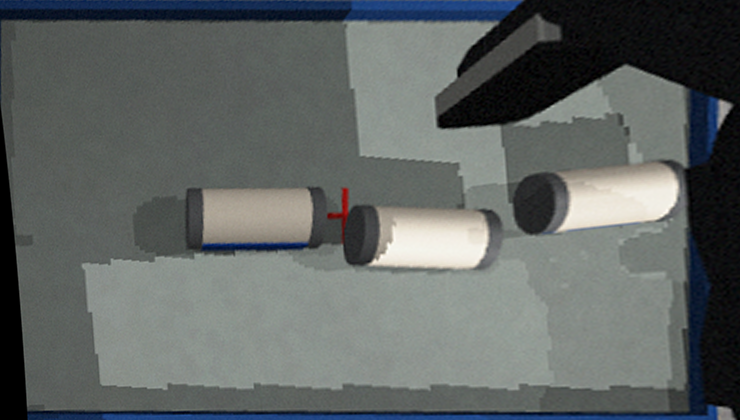

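The rectified view (2 px/mm) shows the left cartridge at (256,218) with its stripe at the lower limb, the middle one at (423,237) with no stripe visible, and the right one at (600,195) with a sliver of stripe at its lower limb. Next is a measuring function for centre, axis and roll angle.

```bash
sed -i '/^def carts/,$d' h.py
cat >> h.py <<'E'
def cart(i,c,z=.025,hw=.045):
    """white body near c: centre, axis yaw, stripe angle range (deg, + = stripe leaning to +x)"""
    ppm=3000;im=rect(i,c,hw,hw,z,ppm);H=cv2.cvtColor(im,cv2.COLOR_BGR2HSV)
    b=cv2.inRange(H,(105,110,40),(128,255,255))
    w=cv2.inRange(H,(0,8,105),(28,70,255))|cv2.inRange(H,(0,0,225),(180,70,255))
    w=cv2.morphologyEx(w,cv2.MORPH_OPEN,np.ones((7,7)))
    n,l,st,cc=cv2.connectedComponentsWithStats(cv2.morphologyEx(w|b,cv2.MORPH_CLOSE,np.ones((9,9))))
    k=1+np.argmax([st[j,4]-30*np.hypot(*(cc[j]-hw*ppm)) for j in range(1,n)])
    m=(l==k).astype(np.uint8)
    r=cv2.minAreaRect(cv2.findContours(m,0,2)[0][0]);(u,v),(a,bb),th=r
    p=cv2.boxPoints(r);e=[p[1]-p[0],p[2]-p[1]];e=max(e,key=np.linalg.norm)
    d=np.array([-e[1],-e[0]]);d/=np.linalg.norm(d);d*=np.sign(d[1])  # (x,y), y>0
    P=np.array([c[0]+hw-(v+.5)/ppm,c[1]+hw-(u+.5)/ppm,z])
    nx=np.array([d[1],-d[0],0]);out=None
    vv,uu=np.nonzero(b&(m*255))
    if len(vv)>60:
        Q=np.c_[c[0]+hw-(vv+.5)/ppm,c[1]+hw-(uu+.5)/ppm,np.full(len(vv),z)]
        D=Q-i["o"];o2=np.c_[(i["o"]-P)@nx,i["o"][2]-z];g=np.c_[D@nx,D[:,2]]
        g/=np.linalg.norm(g,axis=1,keepdims=True);tb=-(g*o2).sum(1)
        h2=(o2**2).sum(1)-tb**2;t=tb-np.sqrt(np.maximum(.015**2-h2,0))
        hit=o2+g*t[:,None];an=np.degrees(np.arctan2(hit[:,0],hit[:,1]))
        out=np.percentile(an,[3,50,97]).round(0),len(vv)
    print("c",P[:2].round(4),"yaw-from-y deg",round(np.degrees(np.arctan2(-d[0],d[1])),1),"size mm",round(max(a,bb)/3,1),round(min(a,bb)/3,1),"stripe",out)
    return P,d,im
E
python3 - <<'E'
from h import *
i=grab("wrist");ims=[cart(i,c)[2] for c in((.546,.063),(.528,-.02),(.543,-.112))]
t=grab("top");[cart(t,c) for c in((.546,.063),(.528,-.02),(.543,-.112))]
E
```

```text
c [0.5462 0.0636] yaw-from-y deg -3.6 size mm 56.4 31.6 stripe (array([-97., -74., -62.]), 1598)
c [ 0.5304 -0.0238] yaw-from-y deg -6.1 size mm 60.1 30.9 stripe None
c [ 0.5454 -0.1202] yaw-from-y deg 2.2 size mm 62.5 30.5 stripe None
c [0.555 0.063] yaw-from-y deg -0.0 size mm 89.7 71.7 stripe None
c [ 0.546 -0.012] yaw-from-y deg -0.0 size mm 73.7 53.7 stripe None
c [ 0.5454 -0.1145] yaw-from-y deg 2.1 size mm 54.8 29.9 stripe None
```

Call:
servo_tool:
  plan:
    - {"x":13,"y":24,"z":30,"ax":0,"ay":0,"az":0.03}
    - {"x":26,"y":48,"z":60,"ax":0,"ay":0,"az":0.063}
    - {"x":26,"y":48,"z":60,"ax":0,"ay":0,"az":0.063}
    - {"x":26,"y":48,"z":85,"ax":0,"ay":0,"az":0.063}
    - {"x":26,"y":48,"z":110,"ax":0,"ay":0,"az":0.063}
    - {"x":26,"y":48,"z":130,"ax":0,"ay":0,"az":0.063}
    - {"x":26,"y":48,"z":138,"ax":0,"ay":0,"az":0.063}
    - {"x":26,"y":48,"z":138,"ax":0,"ay":0,"az":0.063}
  gripper: 45
  newtons: 20

```text
t: 3.0
eef_pos: [0.5492, 0.0609, 0.0487]
orientation: [-3.141, 0.0, 1.508]
wrist_force: [-0.2, 0.6, 0.4]
gripper_width: 0.0449
gripper_force: 0.0
```

Call:
servo_tool:
  plan:
    - {"x":0,"y":5,"z":0,"ax":0,"ay":0,"az":0}
    - {"x":0,"y":10,"z":0,"ax":0,"ay":0,"az":0}
    - {"x":0,"y":15,"z":0,"ax":0,"ay":0,"az":0}
    - {"x":0,"y":20,"z":0,"ax":0,"ay":0,"az":0}
    - {"x":0,"y":25,"z":0,"ax":0,"ay":0,"az":0}
    - {"x":0,"y":28,"z":0,"ax":0,"ay":0,"az":0}
    - {"x":0,"y":28,"z":0,"ax":0,"ay":0,"az":0}
    - {"x":0,"y":28,"z":0,"ax":0,"ay":0,"az":0}

```text
t: 3.67
eef_pos: [0.5772, 0.06, 0.0481]
orientation: [-3.141, -0.0, 1.509]
wrist_force: [-0.1, -1.1, 0.1]
gripper_width: 0.0451
gripper_force: 0.0
```

Call:
servo_tool:
  plan:
    - {"x":0,"y":-7,"z":0,"ax":0,"ay":0,"az":0}
    - {"x":0,"y":-7,"z":-10,"ax":0,"ay":0,"az":0}
    - {"x":0,"y":-7,"z":-40,"ax":0,"ay":0,"az":0}
    - {"x":0,"y":-20,"z":-80,"ax":0,"ay":0,"az":0}
    - {"x":0,"y":-40,"z":-120,"ax":0,"ay":0,"az":0}
    - {"x":0,"y":-60,"z":-140,"ax":0,"ay":0,"az":0}
    - {"x":0,"y":-60,"z":-140,"ax":0,"ay":0,"az":0}

```text
t: 4.25
eef_pos: [0.517, 0.0642, 0.1972]
orientation: [3.13, -0.002, 1.509]
wrist_force: [-0.3, -0.4, 1.1]
gripper_width: 0.0448
gripper_force: 0.0
```

Run:
```python
from h import *
s=state();print(s["eef_pos"],s["orientation"],s["t"])
i=grab("wrist");[cart(i,c) for c in((.567,.063),(.528,-.02),(.543,-.112))]
cv2.imwrite("pics/w2r.png",rect(i,(.546,.008),.105,.185,.03,2000,-.07))
```

```text
[0.51696216 0.06424534 0.19715884] [ 3.13030432e+00 -1.58514200e-03  1.50944858e+00] 4.25
c [0.552  0.0626] yaw-from-y deg -3.9 size mm 57.3 30.5 stripe (array([-88., -56., -41.]), 3260)
c [ 0.5302 -0.0246] yaw-from-y deg -6.1 size mm 60.6 30.8 stripe None
c [ 0.5453 -0.1203] yaw-from-y deg 2.5 size mm 61.0 30.5 stripe None
```

Call:
servo_tool:
  plan:
    - {"x":1,"y":18,"z":40,"ax":0,"ay":0,"az":0}
    - {"x":1,"y":35,"z":80,"ax":0,"ay":0,"az":0}
    - {"x":1,"y":35,"z":110,"ax":0,"ay":0,"az":0}
    - {"x":1,"y":35,"z":130,"ax":0,"ay":0,"az":0}
    - {"x":1,"y":35,"z":145,"ax":0,"ay":0,"az":0}
    - {"x":1,"y":35,"z":152,"ax":0,"ay":0,"az":0}
    - {"x":1,"y":35,"z":152,"ax":0,"ay":0,"az":0}
    - {"x":1,"y":35,"z":152,"ax":0,"ay":0,"az":0}

```text
t: 4.97
eef_pos: [0.5519, 0.0625, 0.0357]
orientation: [-3.141, 0.0, 1.509]
wrist_force: [-0.0, 0.4, 0.7]
gripper_width: 0.0446
gripper_force: 0.0
```

Call:
servo_tool:
  plan:
    - {"x":0,"y":4,"z":0,"ax":0,"ay":0,"az":0}
    - {"x":0,"y":8,"z":0,"ax":0,"ay":0,"az":0}
    - {"x":0,"y":12,"z":0,"ax":0,"ay":0,"az":0}
    - {"x":0,"y":16,"z":0,"ax":0,"ay":0,"az":0}
    - {"x":0,"y":20,"z":0,"ax":0,"ay":0,"az":0}
    - {"x":0,"y":24,"z":0,"ax":0,"ay":0,"az":0}
    - {"x":0,"y":24,"z":0,"ax":0,"ay":0,"az":0}
    - {"x":0,"y":24,"z":0,"ax":0,"ay":0,"az":0}

```text
t: 5.63
eef_pos: [0.5764, 0.061, 0.0362]
orientation: [-3.141, 0.0, 1.509]
wrist_force: [-0.1, -0.2, 0.7]
gripper_width: 0.0449
gripper_force: 0.0
```

Call:
servo_tool:
  plan:
    - {"x":0,"y":-7,"z":0,"ax":0,"ay":0,"az":0}
    - {"x":0,"y":-7,"z":-15,"ax":0,"ay":0,"az":0}
    - {"x":0,"y":-7,"z":-45,"ax":0,"ay":0,"az":0}
    - {"x":0,"y":-20,"z":-80,"ax":0,"ay":0,"az":0}
    - {"x":0,"y":-40,"z":-120,"ax":0,"ay":0,"az":0}
    - {"x":0,"y":-60,"z":-140,"ax":0,"ay":0,"az":0}
    - {"x":0,"y":-60,"z":-140,"ax":0,"ay":0,"az":0}
    - {"x":0,"y":-60,"z":-140,"ax":0,"ay":0,"az":0}

```text
t: 6.3
eef_pos: [0.5162, 0.065, 0.1788]
orientation: [3.137, -0.001, 1.509]
wrist_force: [0.9, -0.2, -0.6]
gripper_width: 0.0448
gripper_force: 0.0
```

Run:
```python
from h import *
s=state();print(s["eef_pos"],s["orientation"],s["t"])
i=grab("wrist");[cart(i,c) for c in((.567,.063),(.528,-.02),(.543,-.112))]
cv2.imwrite("pics/w2r.png",rect(i,(.546,.008),.105,.185,.03,2000,-.07))
```

```text
[0.51622036 0.0650224  0.17883449] [ 3.13663328e+00 -6.58017356e-04  1.50919077e+00] 6.3
c [0.5392 0.0638] yaw-from-y deg -4.0 size mm 58.3 32.8 stripe (array([-85., -73., -65.]), 691)
c [ 0.5302 -0.0249] yaw-from-y deg -5.8 size mm 61.2 30.7 stripe None
c [ 0.5448 -0.1106] yaw-from-y deg 1.9 size mm 41.8 30.5 stripe None
```

View pics/w2r.png

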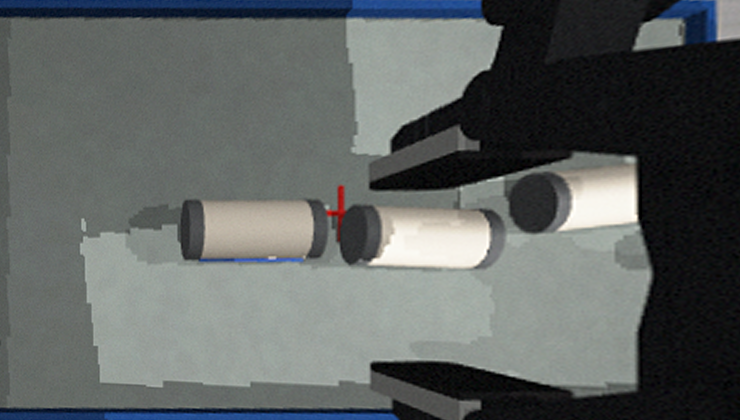

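The view shows that the cartridge rolled back after release; its stripe is at the near limb again, at (250,260). I'll use a tight cage: move slowly, clamp, release, then lift straight up.

Call:
servo_tool:
  plan:
    - {"x":0,"y":12,"z":40,"ax":0,"ay":0,"az":0}
    - {"x":0,"y":23,"z":80,"ax":0,"ay":0,"az":0}
    - {"x":0,"y":23,"z":80,"ax":0,"ay":0,"az":0}
    - {"x":0,"y":23,"z":100,"ax":0,"ay":0,"az":0}
    - {"x":0,"y":23,"z":120,"ax":0,"ay":0,"az":0}
    - {"x":0,"y":23,"z":135,"ax":0,"ay":0,"az":0}
    - {"x":0,"y":23,"z":141,"ax":0,"ay":0,"az":0}
    - {"x":0,"y":23,"z":141,"ax":0,"ay":0,"az":0}

```text
t: 7.02
eef_pos: [0.5382, 0.0633, 0.0344]
orientation: [-3.138, 0.0, 1.509]
wrist_force: [0.2, -0.2, 0.8]
gripper_width: 0.0449
gripper_force: 0.0
```

Call:
servo_tool:
  plan:
    - {"x":0,"y":0,"z":0,"ax":0,"ay":0,"az":0}
    - {"x":0,"y":0,"z":0,"ax":0,"ay":0,"az":0}
    - {"x":0,"y":0,"z":0,"ax":0,"ay":0,"az":0}
    - {"x":0,"y":2,"z":0,"ax":0,"ay":0,"az":0}
    - {"x":0,"y":5,"z":0,"ax":0,"ay":0,"az":0}
    - {"x":0,"y":8,"z":0,"ax":0,"ay":0,"az":0}
    - {"x":0,"y":11,"z":0,"ax":0,"ay":0,"az":0}
    - {"x":0,"y":14,"z":0,"ax":0,"ay":0,"az":0}
  gripper: 34

```text
t: 7.68
eef_pos: [0.5536, 0.0625, 0.0353]
orientation: [3.142, -0.0, 1.509]
wrist_force: [-1.2, 0.1, 0.5]
gripper_width: 0.034
gripper_force: 0.0
```

Call:
servo_tool:
  plan:
    - {"x":0,"y":3,"z":0,"ax":0,"ay":0,"az":0}
    - {"x":0,"y":6,"z":0,"ax":0,"ay":0,"az":0}
    - {"x":0,"y":8,"z":0,"ax":0,"ay":0,"az":0}
    - {"x":0,"y":8.5,"z":0,"ax":0,"ay":0,"az":0}
    - {"x":0,"y":8.5,"z":0,"ax":0,"ay":0,"az":0}
    - {"x":0,"y":8.5,"z":0,"ax":0,"ay":0,"az":0}

```text
t: 8.18
eef_pos: [0.5617, 0.062, 0.0352]
orientation: [-3.141, 0.0, 1.509]
wrist_force: [0.1, -0.3, 0.3]
gripper_width: 0.0341
gripper_force: 0.0
```

Call:
servo_tool:
  plan:
    - {"x":0,"y":0,"z":0,"ax":0,"ay":0,"az":0}
    - {"x":0,"y":0,"z":0,"ax":0,"ay":0,"az":0}
    - {"x":0,"y":0,"z":0,"ax":0,"ay":0,"az":0}
    - {"x":0,"y":0,"z":0,"ax":0,"ay":0,"az":0}
  gripper: 29

```text
t: 8.52
eef_pos: [0.5616, 0.062, 0.0353]
orientation: [-3.142, 0.0, 1.509]
wrist_force: [0.1, 0.2, 0.1]
gripper_width: 0.029
gripper_force: 17.1
```

Call:
servo_tool:
  plan:
    - {"x":0,"y":0,"z":0,"ax":0,"ay":0,"az":0}
    - {"x":0,"y":0,"z":0,"ax":0,"ay":0,"az":0}
    - {"x":0,"y":0,"z":0,"ax":0,"ay":0,"az":0}
    - {"x":0,"y":0,"z":0,"ax":0,"ay":0,"az":0}
  gripper: 45

```text
t: 8.85
eef_pos: [0.5617, 0.062, 0.0353]
orientation: [3.142, -0.0, 1.509]
wrist_force: [-0.5, 0.1, -0.3]
gripper_width: 0.0447
gripper_force: 0.0
```

Call:
servo_tool:
  plan:
    - {"x":0,"y":0,"z":-10,"ax":0,"ay":0,"az":0}
    - {"x":0,"y":0,"z":-35,"ax":0,"ay":0,"az":0}
    - {"x":0,"y":0,"z":-70,"ax":0,"ay":0,"az":0}
    - {"x":0,"y":0,"z":-110,"ax":0,"ay":0,"az":0}
    - {"x":0,"y":0,"z":-140,"ax":0,"ay":0,"az":0}
    - {"x":0,"y":0,"z":-140,"ax":0,"ay":0,"az":0}
    - {"x":0,"y":0,"z":-140,"ax":0,"ay":0,"az":0}
    - {"x":0,"y":0,"z":-140,"ax":0,"ay":0,"az":0}

```text
t: 9.52
eef_pos: [0.5616, 0.062, 0.1753]
orientation: [-3.142, -0.0, 1.509]
wrist_force: [-0.2, 0.0, -1.2]
gripper_width: 0.0451
gripper_force: 0.0
```

Run:
```python
from h import *
s=state();print(s["eef_pos"],s["orientation"],s["t"])
i=grab("wrist");[cart(i,c) for c in((.56,.063),(.528,-.02),(.543,-.112))]
cv2.imwrite("pics/w3r.png",rect(i,(.546,.008),.105,.185,.03,2000,-.07))
```

```text
[0.56159388 0.06198067 0.17527628] [-3.14158842e+00 -1.04715432e-05  1.50881254e+00] 9.5167
c [0.5608 0.062 ] yaw-from-y deg -3.7 size mm 57.5 30.4 stripe (array([-42., -23.,  -6.]), 4655)
c [ 0.53   -0.0257] yaw-from-y deg -6.1 size mm 60.0 30.5 stripe None
c [ 0.5447 -0.1134] yaw-from-y deg 2.1 size mm 43.5 29.8 stripe None
```

Call:
servo_tool:
  plan:
    - {"x":0,"y":-1,"z":40,"ax":0,"ay":0,"az":0}
    - {"x":0,"y":-1,"z":75,"ax":0,"ay":0,"az":0}
    - {"x":0,"y":-1,"z":105,"ax":0,"ay":0,"az":0}
    - {"x":0,"y":-1,"z":125,"ax":0,"ay":0,"az":0}
    - {"x":0,"y":-1,"z":137,"ax":0,"ay":0,"az":0}
    - {"x":0,"y":-1,"z":140,"ax":0,"ay":0,"az":0}
    - {"x":0,"y":-1,"z":140,"ax":0,"ay":0,"az":0}

```text
t: 10.15
eef_pos: [0.5599, 0.062, 0.0338]
orientation: [-3.139, 0.0, 1.509]
wrist_force: [-0.0, 0.6, -0.7]
gripper_width: 0.0452
gripper_force: 0.0
```

Call:
servo_tool:
  plan:
    - {"x":0,"y":0,"z":0,"ax":0,"ay":0,"az":0}
    - {"x":0,"y":0,"z":0,"ax":0,"ay":0,"az":0}
    - {"x":0,"y":2,"z":0,"ax":0,"ay":0,"az":0}
    - {"x":0,"y":4,"z":0,"ax":0,"ay":0,"az":0}
    - {"x":0,"y":6,"z":0,"ax":0,"ay":0,"az":0}
    - {"x":0,"y":7.5,"z":0,"ax":0,"ay":0,"az":0}
    - {"x":0,"y":7.5,"z":0,"ax":0,"ay":0,"az":0}
    - {"x":0,"y":7.5,"z":0,"ax":0,"ay":0,"az":0}
  gripper: 34

```text
t: 10.82
eef_pos: [0.5683, 0.0615, 0.0353]
orientation: [-3.142, 0.0, 1.509]
wrist_force: [-0.1, -0.0, -0.5]
gripper_width: 0.0342
gripper_force: 0.0
```

Call:
servo_tool:
  plan:
    - {"x":0,"y":0,"z":0,"ax":0,"ay":0,"az":0}
    - {"x":0,"y":0,"z":0,"ax":0,"ay":0,"az":0}
    - {"x":0,"y":0,"z":0,"ax":0,"ay":0,"az":0}
  gripper: 29

```text
t: 11.07
eef_pos: [0.5682, 0.0616, 0.0353]
orientation: [3.141, 0.0, 1.509]
wrist_force: [0.7, 0.3, -0.2]
gripper_width: 0.0292
gripper_force: 17.1
```

Call:
servo_tool:
  plan:
    - {"x":0,"y":0,"z":0,"ax":0,"ay":0,"az":0}
    - {"x":0,"y":0,"z":0,"ax":0,"ay":0,"az":0}
    - {"x":0,"y":0,"z":-5,"ax":0,"ay":0,"az":0}
    - {"x":0,"y":0,"z":-30,"ax":0,"ay":0,"az":0}
    - {"x":0,"y":0,"z":-70,"ax":0,"ay":0,"az":0}
    - {"x":0,"y":0,"z":-110,"ax":0,"ay":0,"az":0}
    - {"x":0,"y":0,"z":-140,"ax":0,"ay":0,"az":0}
    - {"x":0,"y":0,"z":-140,"ax":0,"ay":0,"az":0}
  gripper: 48

```text
t: 11.73
eef_pos: [0.571, 0.0617, 0.1849]
orientation: [3.128, -0.002, 1.509]
wrist_force: [0.2, -0.2, 1.3]
gripper_width: 0.0477
gripper_force: 0.0
```

Call:
servo_tool:
  plan:
    - {"x":0,"y":0,"z":0,"ax":0,"ay":0,"az":0}
    - {"x":0,"y":0,"z":0,"ax":0,"ay":0,"az":0}

```text
t: 11.9
eef_pos: [0.568, 0.0616, 0.1749]
orientation: [-3.141, 0.0, 1.509]
wrist_force: [0.0, -0.5, -0.6]
gripper_width: 0.0479
gripper_force: 0.0
```

Run:
```python
from h import *
s=state();print(s["eef_pos"],s["orientation"],s["t"])
i=grab("wrist");[cart(i,c) for c in((.567,.063),(.528,-.02),(.543,-.112))]
```

```text
[0.56802349 0.0615873  0.1749369 ] [-3.14121153e+00  2.44433442e-05  1.50883790e+00] 11.9
c [0.5674 0.0616] yaw-from-y deg -3.4 size mm 57.6 30.3 stripe (array([-18.,  -0.,  17.]), 4957)
c [ 0.53   -0.0255] yaw-from-y deg -5.7 size mm 60.3 30.7 stripe None
c [ 0.5444 -0.1134] yaw-from-y deg 2.2 size mm 42.9 29.3 stripe None
```

The left cartridge is now at 0°. Next is the middle one.

Call:
servo_tool:
  plan:
    - {"x":-35,"y":-13,"z":0,"ax":0,"ay":0,"az":0.02}
    - {"x":-70,"y":-26,"z":10,"ax":0,"ay":0,"az":0.043}
    - {"x":-87,"y":-33,"z":30,"ax":0,"ay":0,"az":0.043}
    - {"x":-87,"y":-33,"z":65,"ax":0,"ay":0,"az":0.043}
    - {"x":-87,"y":-33,"z":100,"ax":0,"ay":0,"az":0.043}
    - {"x":-87,"y":-33,"z":125,"ax":0,"ay":0,"az":0.043}
    - {"x":-87,"y":-33,"z":140,"ax":0,"ay":0,"az":0.043}
    - {"x":-87,"y":-33,"z":140,"ax":0,"ay":0,"az":0.043}

```text
t: 12.62
eef_pos: [0.5284, -0.0232, 0.0335]
orientation: [-3.138, 0.0, 1.466]
wrist_force: [-0.2, -0.2, 1.2]
gripper_width: 0.0479
gripper_force: 0.0
```

Call:
servo_tool:
  plan:
    - {"x":0,"y":0,"z":0,"ax":0,"ay":0,"az":0}
    - {"x":0,"y":0,"z":0,"ax":0,"ay":0,"az":0}
    - {"x":0,"y":0,"z":0,"ax":0,"ay":0,"az":0}
    - {"x":0,"y":2,"z":0,"ax":0,"ay":0,"az":0}
    - {"x":0,"y":5,"z":0,"ax":0,"ay":0,"az":0}
    - {"x":0,"y":8,"z":0,"ax":0,"ay":0,"az":0}
    - {"x":0,"y":11,"z":0,"ax":0,"ay":0,"az":0}
    - {"x":0,"y":14,"z":0,"ax":0,"ay":0,"az":0}
  gripper: 34

```text
t: 13.28
eef_pos: [0.544, -0.0247, 0.035]
orientation: [-3.141, -0.0, 1.466]
wrist_force: [0.5, 0.7, 0.2]
gripper_width: 0.034
gripper_force: 0.0
```

Call:
servo_tool:
  plan:
    - {"x":0,"y":3,"z":0,"ax":0,"ay":0,"az":0}
    - {"x":0,"y":6,"z":0,"ax":0,"ay":0,"az":0}
    - {"x":0,"y":9,"z":0,"ax":0,"ay":0,"az":0}
    - {"x":0,"y":12,"z":0,"ax":0,"ay":0,"az":0}
    - {"x":0,"y":14,"z":0,"ax":0,"ay":0,"az":0}
    - {"x":0,"y":14,"z":0,"ax":0,"ay":0,"az":0}
    - {"x":0,"y":14,"z":0,"ax":0,"ay":0,"az":0}

```text
t: 13.87
eef_pos: [0.5578, -0.0262, 0.0352]
orientation: [-3.141, -0.0, 1.466]
wrist_force: [-0.3, -0.6, -0.8]
gripper_width: 0.0341
gripper_force: 0.0
```

Call:
servo_tool:
  plan:
    - {"x":0,"y":0,"z":0,"ax":0,"ay":0,"az":0}
    - {"x":0,"y":0,"z":0,"ax":0,"ay":0,"az":0}
    - {"x":0,"y":0,"z":0,"ax":0,"ay":0,"az":0}
  gripper: 29

```text
t: 14.12
eef_pos: [0.5577, -0.0261, 0.0353]
orientation: [3.142, -0.0, 1.466]
wrist_force: [0.5, -0.0, 0.4]
gripper_width: 0.0292
gripper_force: 17.1
```

Call:
servo_tool:
  plan:
    - {"x":0,"y":0,"z":0,"ax":0,"ay":0,"az":0}
    - {"x":0,"y":0,"z":0,"ax":0,"ay":0,"az":0}
    - {"x":0,"y":0,"z":-5,"ax":0,"ay":0,"az":0}
    - {"x":0,"y":0,"z":-30,"ax":0,"ay":0,"az":0}
    - {"x":0,"y":0,"z":-70,"ax":0,"ay":0,"az":0}
    - {"x":0,"y":0,"z":-110,"ax":0,"ay":0,"az":0}
    - {"x":0,"y":0,"z":-140,"ax":0,"ay":0,"az":0}
    - {"x":0,"y":0,"z":-140,"ax":0,"ay":0,"az":0}
  gripper: 48

```text
t: 14.78
eef_pos: [0.5605, -0.0264, 0.1848]
orientation: [3.128, 0.0, 1.466]
wrist_force: [0.2, -0.2, 1.4]
gripper_width: 0.0479
gripper_force: 0.0
```

Call:
servo_tool:
  plan:
    - {"x":0,"y":0,"z":0,"ax":0,"ay":0,"az":0}
    - {"x":0,"y":0,"z":0,"ax":0,"ay":0,"az":0}

```text
t: 14.95
eef_pos: [0.5576, -0.0261, 0.1749]
orientation: [-3.141, -0.0, 1.466]
wrist_force: [-0.1, 0.4, -0.5]
gripper_width: 0.0476
gripper_force: 0.0
```

Run:
```python
from h import *
s=state();print(s["eef_pos"],s["orientation"],s["t"])
i=grab("wrist");[cart(i,c) for c in((.567,.063),(.558,-.02),(.543,-.112))]
cv2.imwrite("pics/w4r.png",rect(i,(.546,.008),.105,.185,.03,2000,-.07))
```

```text
[ 0.55755754 -0.02610563  0.17493393] [-3.14122891e+00 -5.89447475e-06  1.46581583e+00] 14.95
c [0.5676 0.0661] yaw-from-y deg -3.6 size mm 55.6 30.1 stripe (array([-18.,  -0.,  17.]), 4982)
c [ 0.5566 -0.0239] yaw-from-y deg -6.1 size mm 58.6 31.6 stripe (array([-87., -87., -72.]), 500)
c [ 0.5447 -0.1182] yaw-from-y deg 2.0 size mm 59.8 29.9 stripe None
```

Call:
servo_tool:
  plan:
    - {"x":0,"y":-1,"z":40,"ax":0,"ay":0,"az":0}
    - {"x":0,"y":-1,"z":75,"ax":0,"ay":0,"az":0}
    - {"x":0,"y":-1,"z":105,"ax":0,"ay":0,"az":0}
    - {"x":0,"y":-1,"z":125,"ax":0,"ay":0,"az":0}
    - {"x":0,"y":-1,"z":137,"ax":0,"ay":0,"az":0}
    - {"x":0,"y":-1,"z":140,"ax":0,"ay":0,"az":0}
    - {"x":0,"y":-1,"z":140,"ax":0,"ay":0,"az":0}

```text
t: 15.58
eef_pos: [0.5559, -0.026, 0.0337]
orientation: [-3.139, -0.0, 1.466]
wrist_force: [0.2, -0.1, 0.0]
gripper_width: 0.0478
gripper_force: 0.0
```

Call:
servo_tool:
  plan:
    - {"x":0,"y":0,"z":0,"ax":0,"ay":0,"az":0}
    - {"x":0,"y":0,"z":0,"ax":0,"ay":0,"az":0}
    - {"x":0,"y":0,"z":0,"ax":0,"ay":0,"az":0}
    - {"x":0,"y":2,"z":0,"ax":0,"ay":0,"az":0}
    - {"x":0,"y":5,"z":0,"ax":0,"ay":0,"az":0}
    - {"x":0,"y":8,"z":0,"ax":0,"ay":0,"az":0}
    - {"x":0,"y":11,"z":0,"ax":0,"ay":0,"az":0}
    - {"x":0,"y":14,"z":0,"ax":0,"ay":0,"az":0}
  gripper: 34

```text
t: 16.25
eef_pos: [0.5711, -0.0276, 0.0353]
orientation: [3.141, -0.0, 1.466]
wrist_force: [0.8, 0.3, -1.2]
gripper_width: 0.0339
gripper_force: 0.0
```

Call:
servo_tool:
  plan:
    - {"x":0,"y":3,"z":0,"ax":0,"ay":0,"az":0}
    - {"x":0,"y":6,"z":0,"ax":0,"ay":0,"az":0}
    - {"x":0,"y":8.5,"z":0,"ax":0,"ay":0,"az":0}
    - {"x":0,"y":9.5,"z":0,"ax":0,"ay":0,"az":0}
    - {"x":0,"y":9.5,"z":0,"ax":0,"ay":0,"az":0}
    - {"x":0,"y":9.5,"z":0,"ax":0,"ay":0,"az":0}

```text
t: 16.75
eef_pos: [0.5801, -0.0285, 0.0352]
orientation: [-3.141, -0.0, 1.466]
wrist_force: [-0.0, -1.5, 0.3]
gripper_width: 0.034
gripper_force: 0.0
```

Call:
servo_tool:
  plan:
    - {"x":0,"y":0,"z":0,"ax":0,"ay":0,"az":0}
    - {"x":0,"y":0,"z":0,"ax":0,"ay":0,"az":0}
    - {"x":0,"y":0,"z":0,"ax":0,"ay":0,"az":0}
  gripper: 29

```text
t: 17.0
eef_pos: [0.58, -0.0285, 0.0353]
orientation: [3.142, -0.0, 1.466]
wrist_force: [-0.4, 0.5, 0.9]
gripper_width: 0.0294
gripper_force: 17.1
```

Call:
servo_tool:
  plan:
    - {"x":0,"y":0,"z":0,"ax":0,"ay":0,"az":0}
    - {"x":0,"y":0,"z":0,"ax":0,"ay":0,"az":0}
    - {"x":0,"y":0,"z":-5,"ax":0,"ay":0,"az":0}
    - {"x":0,"y":0,"z":-30,"ax":0,"ay":0,"az":0}
    - {"x":0,"y":0,"z":-70,"ax":0,"ay":0,"az":0}
    - {"x":0,"y":0,"z":-110,"ax":0,"ay":0,"az":0}
    - {"x":0,"y":0,"z":-140,"ax":0,"ay":0,"az":0}
    - {"x":0,"y":0,"z":-140,"ax":0,"ay":0,"az":0}
  gripper: 48

```text
t: 17.67
eef_pos: [0.5829, -0.0288, 0.185]
orientation: [3.128, 0.0, 1.466]
wrist_force: [0.9, 0.1, 1.4]
gripper_width: 0.048
gripper_force: 0.0
```

Call:
servo_tool:
  plan:
    - {"x":0,"y":0,"z":0,"ax":0,"ay":0,"az":0}
    - {"x":0,"y":0,"z":0,"ax":0,"ay":0,"az":0}

```text
t: 17.83
eef_pos: [0.5799, -0.0285, 0.175]
orientation: [-3.141, 0.0, 1.466]
wrist_force: [-0.4, -0.5, 0.4]
gripper_width: 0.0478
gripper_force: 0.0
```

Run:
```python
from h import *
s=state();print(s["eef_pos"],s["orientation"],s["t"])
i=grab("wrist");[cart(i,c) for c in((.567,.063),(.58,-.023),(.543,-.112))]
cv2.imwrite("pics/w4r.png",rect(i,(.546,.008),.105,.185,.03,2000,-.07))
```

```text
[ 0.57994624 -0.0284772   0.17496584] [-3.14130075e+00  2.86454609e-05  1.46582783e+00] 17.8333
c [0.5675 0.0661] yaw-from-y deg -3.0 size mm 55.9 30.1 stripe (array([-18.,   0.,  18.]), 5106)
c [ 0.5795 -0.0265] yaw-from-y deg -5.9 size mm 57.6 30.5 stripe (array([-32., -13.,   3.]), 4903)
c [ 0.5447 -0.1182] yaw-from-y deg 2.1 size mm 59.8 30.0 stripe None
```

View pics/w4r.png

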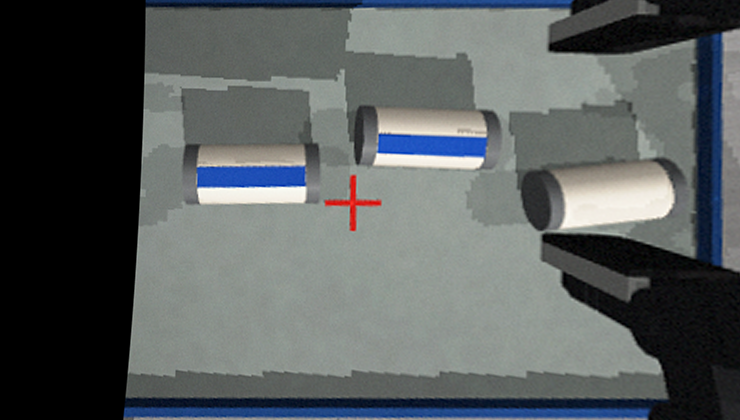

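The view shows the left stripe up, the middle stripe leaning about 14° at (432,145), and the right cartridge at (605,195). I'll correct the middle one by 3.5 mm, then roll the right one.

Call:
servo_tool:
  plan:
    - {"x":0,"y":0,"z":40,"ax":0,"ay":0,"az":0}
    - {"x":0,"y":0,"z":75,"ax":0,"ay":0,"az":0}
    - {"x":0,"y":0,"z":105,"ax":0,"ay":0,"az":0}
    - {"x":0,"y":0,"z":125,"ax":0,"ay":0,"az":0}
    - {"x":0,"y":0,"z":137,"ax":0,"ay":0,"az":0}
    - {"x":0,"y":0,"z":140,"ax":0,"ay":0,"az":0}
    - {"x":0,"y":0,"z":140,"ax":0,"ay":0,"az":0}

```text
t: 18.47
eef_pos: [0.5793, -0.0284, 0.0338]
orientation: [-3.139, 0.0, 1.466]
wrist_force: [-0.0, -0.4, 0.5]
gripper_width: 0.048
gripper_force: 0.0
```

Call:
servo_tool:
  plan:
    - {"x":0,"y":0,"z":0,"ax":0,"ay":0,"az":0}
    - {"x":0,"y":0,"z":0,"ax":0,"ay":0,"az":0}
    - {"x":0,"y":0,"z":0,"ax":0,"ay":0,"az":0}
    - {"x":0,"y":1.5,"z":0,"ax":0,"ay":0,"az":0}
    - {"x":0,"y":3,"z":0,"ax":0,"ay":0,"az":0}
    - {"x":0,"y":3.5,"z":0,"ax":0,"ay":0,"az":0}
    - {"x":0,"y":3.5,"z":0,"ax":0,"ay":0,"az":0}
    - {"x":0,"y":3.5,"z":0,"ax":0,"ay":0,"az":0}
  gripper: 34

```text
t: 19.13
eef_pos: [0.5837, -0.0289, 0.0353]
orientation: [3.142, -0.0, 1.466]
wrist_force: [0.0, 0.4, 0.4]
gripper_width: 0.034
gripper_force: 0.0
```

Call:
servo_tool:
  plan:
    - {"x":0,"y":0,"z":0,"ax":0,"ay":0,"az":0}
    - {"x":0,"y":0,"z":0,"ax":0,"ay":0,"az":0}
    - {"x":0,"y":0,"z":0,"ax":0,"ay":0,"az":0}
  gripper: 29

```text
t: 19.38
eef_pos: [0.5836, -0.0289, 0.0353]
orientation: [3.141, 0.0, 1.466]
wrist_force: [-0.4, -0.4, 0.5]
gripper_width: 0.0298
gripper_force: 17.1
```

Call:
servo_tool:
  plan:
    - {"x":0,"y":0,"z":0,"ax":0,"ay":0,"az":0}
    - {"x":0,"y":0,"z":0,"ax":0,"ay":0,"az":0}
    - {"x":0,"y":0,"z":-5,"ax":0,"ay":0,"az":0}
    - {"x":0,"y":0,"z":-30,"ax":0,"ay":0,"az":0}
    - {"x":0,"y":0,"z":-70,"ax":0,"ay":0,"az":0}
    - {"x":0,"y":0,"z":-110,"ax":0,"ay":0,"az":0}
    - {"x":0,"y":0,"z":-140,"ax":0,"ay":0,"az":0}
    - {"x":0,"y":0,"z":-140,"ax":0,"ay":0,"az":0}
  gripper: 48

```text
t: 20.05
eef_pos: [0.5864, -0.0291, 0.185]
orientation: [3.128, 0.0, 1.466]
wrist_force: [1.3, -1.0, 1.3]
gripper_width: 0.048
gripper_force: 0.0
```

Call:
servo_tool:
  plan:
    - {"x":-30,"y":-10,"z":0,"ax":0,"ay":0,"az":-0.06}
    - {"x":-60,"y":-20,"z":0,"ax":0,"ay":0,"az":-0.12}
    - {"x":-90,"y":-29,"z":20,"ax":0,"ay":0,"az":-0.141}
    - {"x":-90,"y":-29,"z":60,"ax":0,"ay":0,"az":-0.141}
    - {"x":-90,"y":-29,"z":100,"ax":0,"ay":0,"az":-0.141}
    - {"x":-90,"y":-29,"z":125,"ax":0,"ay":0,"az":-0.141}
    - {"x":-90,"y":-29,"z":140,"ax":0,"ay":0,"az":-0.141}
    - {"x":-90,"y":-29,"z":140,"ax":0,"ay":0,"az":-0.141}

```text
t: 20.72
eef_pos: [0.5444, -0.1153, 0.0343]
orientation: [-3.139, -0.001, 1.606]
wrist_force: [0.9, 0.7, 0.5]
gripper_width: 0.048
gripper_force: 0.0
```

Call:
servo_tool:
  plan:
    - {"x":0,"y":0,"z":0,"ax":0,"ay":0,"az":0}
    - {"x":0,"y":0,"z":0,"ax":0,"ay":0,"az":0}
    - {"x":0,"y":0,"z":0,"ax":0,"ay":0,"az":0}
    - {"x":0,"y":2,"z":0,"ax":0,"ay":0,"az":0}
    - {"x":0,"y":5,"z":0,"ax":0,"ay":0,"az":0}
    - {"x":0,"y":8,"z":0,"ax":0,"ay":0,"az":0}
    - {"x":0,"y":11,"z":0,"ax":0,"ay":0,"az":0}
    - {"x":0,"y":14,"z":0,"ax":0,"ay":0,"az":0}
  gripper: 34

```text
t: 21.38
eef_pos: [0.5597, -0.1148, 0.0353]
orientation: [3.142, -0.0, 1.607]
wrist_force: [0.6, 0.3, 0.4]
gripper_width: 0.0341
gripper_force: 0.0
```

Call:
servo_tool:
  plan:
    - {"x":0,"y":3,"z":0,"ax":0,"ay":0,"az":0}
    - {"x":0,"y":6,"z":0,"ax":0,"ay":0,"az":0}
    - {"x":0,"y":9,"z":0,"ax":0,"ay":0,"az":0}
    - {"x":0,"y":11,"z":0,"ax":0,"ay":0,"az":0}
    - {"x":0,"y":11,"z":0,"ax":0,"ay":0,"az":0}
    - {"x":0,"y":11,"z":0,"ax":0,"ay":0,"az":0}

```text
t: 21.88
eef_pos: [0.5703, -0.1144, 0.0352]
orientation: [-3.141, -0.0, 1.607]
wrist_force: [0.3, -0.9, 0.6]
gripper_width: 0.0341
gripper_force: 0.0
```

Call:
servo_tool:
  plan:
    - {"x":0,"y":0,"z":0,"ax":0,"ay":0,"az":0}
    - {"x":0,"y":0,"z":0,"ax":0,"ay":0,"az":0}
    - {"x":0,"y":0,"z":0,"ax":0,"ay":0,"az":0}
  gripper: 29

```text
t: 22.13
eef_pos: [0.5702, -0.1144, 0.0353]
orientation: [3.142, -0.0, 1.607]
wrist_force: [0.8, -0.4, 0.1]
gripper_width: 0.0292
gripper_force: 17.1
```

Call:
servo_tool:
  plan:
    - {"x":0,"y":0,"z":0,"ax":0,"ay":0,"az":0}
    - {"x":0,"y":0,"z":0,"ax":0,"ay":0,"az":0}
    - {"x":0,"y":0,"z":-5,"ax":0,"ay":0,"az":0}
    - {"x":0,"y":0,"z":-30,"ax":0,"ay":0,"az":0}
    - {"x":0,"y":0,"z":-70,"ax":0,"ay":0,"az":0}
    - {"x":0,"y":0,"z":-110,"ax":0,"ay":0,"az":0}
    - {"x":0,"y":0,"z":-140,"ax":0,"ay":0,"az":0}
    - {"x":0,"y":0,"z":-140,"ax":0,"ay":0,"az":0}
  gripper: 48

```text
t: 22.8
eef_pos: [0.573, -0.1151, 0.1851]
orientation: [3.128, 0.004, 1.607]
wrist_force: [0.7, 0.4, -0.2]
gripper_width: 0.0481
gripper_force: 0.0
```

Call:
servo_tool:
  plan:
    - {"x":0,"y":0,"z":0,"ax":0,"ay":0,"az":0}
    - {"x":0,"y":0,"z":0,"ax":0,"ay":0,"az":0}

```text
t: 22.97
eef_pos: [0.5701, -0.1144, 0.1749]
orientation: [-3.141, -0.0, 1.607]
wrist_force: [-0.1, -0.1, -1.2]
gripper_width: 0.0483
gripper_force: 0.0
```

Run:
```python
from h import *
s=state();print(s["eef_pos"],s["orientation"],s["t"])
i=grab("wrist");[cart(i,c) for c in((.567,.063),(.583,-.025),(.57,-.114))]
cv2.imwrite("pics/w5r.png",rect(i,(.546,.008),.105,.185,.03,2000,-.07))
```

```text
[ 0.57012397 -0.11439712  0.17494406] [-3.14125023e+00 -8.62667049e-05  1.60679954e+00] 22.9667Traceback (most recent call last):
  File "<stdin>", line 3, in <module>
  File "h.py", line 38, in cart
    k=1+np.argmax([st[j,4]-30*np.hypot(*(cc[j]-hw*ppm)) for j in range(1,n)])
        ~~~~~~~~~^^^^^^^^^^^^^^^^^^^^^^^^^^^^^^^^^^^^^^^^^^^^^^^^^^^^^^^^^^^^
    return _wrapfunc(a, 'argmax', axis=axis, out=out, **kwds)
    return _wrapit(obj, method, *args, **kwds)
    result = getattr(arr, method)(*args, **kwds)
ValueError: attempt to get argmax of an empty sequence
```

Left cartridge is out of view from here; I'll measure the other two.

Run:
```python
from h import *
i=grab("wrist");[cart(i,c) for c in((.583,-.025),(.57,-.114))]
```

```text
c [ 0.5834 -0.0224] yaw-from-y deg -6.0 size mm 55.9 30.3 stripe (array([-19.,  -2.,  16.]), 5006)
c [ 0.5701 -0.1134] yaw-from-y deg 1.6 size mm 57.1 28.7 stripe (array([-66., -41., -24.]), 3942)
```

Call:
servo_tool:
  plan:
    - {"x":0,"y":0,"z":40,"ax":0,"ay":0,"az":0}
    - {"x":0,"y":0,"z":75,"ax":0,"ay":0,"az":0}
    - {"x":0,"y":0,"z":105,"ax":0,"ay":0,"az":0}
    - {"x":0,"y":0,"z":125,"ax":0,"ay":0,"az":0}
    - {"x":0,"y":0,"z":137,"ax":0,"ay":0,"az":0}
    - {"x":0,"y":0,"z":140,"ax":0,"ay":0,"az":0}
    - {"x":0,"y":0,"z":140,"ax":0,"ay":0,"az":0}

```text
t: 23.65
eef_pos: [0.5696, -0.1143, 0.0339]
orientation: [-3.139, -0.001, 1.607]
wrist_force: [0.1, 0.3, -0.8]
gripper_width: 0.048
gripper_force: 0.0
```

Call:
servo_tool:
  plan:
    - {"x":0,"y":0,"z":0,"ax":0,"ay":0,"az":0}
    - {"x":0,"y":0,"z":0,"ax":0,"ay":0,"az":0}
    - {"x":0,"y":0,"z":0,"ax":0,"ay":0,"az":0}
    - {"x":0,"y":2,"z":0,"ax":0,"ay":0,"az":0}
    - {"x":0,"y":5,"z":0,"ax":0,"ay":0,"az":0}
    - {"x":0,"y":8,"z":0,"ax":0,"ay":0,"az":0}
    - {"x":0,"y":10,"z":0,"ax":0,"ay":0,"az":0}
    - {"x":0,"y":11.5,"z":0,"ax":0,"ay":0,"az":0}
  gripper: 34

```text
t: 24.32
eef_pos: [0.5822, -0.114, 0.0353]
orientation: [3.141, 0.0, 1.607]
wrist_force: [-0.3, 0.1, 0.1]
gripper_width: 0.0344
gripper_force: 0.0
```

Call:
servo_tool:
  plan:
    - {"x":0,"y":0,"z":0,"ax":0,"ay":0,"az":0}
    - {"x":0,"y":0,"z":0,"ax":0,"ay":0,"az":0}

```text
t: 24.48
eef_pos: [0.5818, -0.114, 0.0352]
orientation: [-3.141, -0.0, 1.607]
wrist_force: [-0.5, 0.3, 0.6]
gripper_width: 0.034
gripper_force: 0.0
```

Call:
servo_tool:
  plan:
    - {"x":0,"y":0,"z":0,"ax":0,"ay":0,"az":0}
    - {"x":0,"y":0,"z":0,"ax":0,"ay":0,"az":0}
    - {"x":0,"y":0,"z":0,"ax":0,"ay":0,"az":0}
  gripper: 29

```text
t: 24.73
eef_pos: [0.5817, -0.114, 0.0352]
orientation: [-3.142, -0.0, 1.607]
wrist_force: [0.1, -1.1, -0.7]
gripper_width: 0.0295
gripper_force: 17.1
```

Call:
servo_tool:
  plan:
    - {"x":0,"y":0,"z":0,"ax":0,"ay":0,"az":0}
    - {"x":0,"y":0,"z":0,"ax":0,"ay":0,"az":0}
    - {"x":0,"y":0,"z":-5,"ax":0,"ay":0,"az":0}
    - {"x":0,"y":0,"z":-30,"ax":0,"ay":0,"az":0}
    - {"x":0,"y":0,"z":-70,"ax":0,"ay":0,"az":0}
    - {"x":0,"y":0,"z":-110,"ax":0,"ay":0,"az":0}
    - {"x":0,"y":0,"z":-140,"ax":0,"ay":0,"az":0}
    - {"x":0,"y":0,"z":-140,"ax":0,"ay":0,"az":0}
  gripper: 48

```text
t: 25.4
eef_pos: [0.5845, -0.1147, 0.1852]
orientation: [3.128, 0.004, 1.607]
wrist_force: [1.2, -0.2, 1.1]
gripper_width: 0.0477
gripper_force: 0.0
```

Call:
servo_tool:
  plan:
    - {"x":0,"y":0,"z":0,"ax":0,"ay":0,"az":0}
    - {"x":0,"y":0,"z":0,"ax":0,"ay":0,"az":0}

```text
t: 25.57
eef_pos: [0.5816, -0.114, 0.175]
orientation: [-3.141, -0.0, 1.607]
wrist_force: [-0.2, -0.8, -1.3]
gripper_width: 0.0478
gripper_force: 0.0
```

Run:
```python
from h import *
s=state();print(s["eef_pos"],s["t"])
i=grab("wrist");[cart(i,c) for c in((.583,-.025),(.58,-.114))]
t=grab("top");H=hsv(t)
m=cv2.inRange(H[180:200,350:380],(0,0,0),(180,255,60));v,u=np.nonzero(m)
print("knob dark px",len(u),u.mean()+350,v.mean()+180,plane(t,[u.mean()+350,v.mean()+180],.25))
s2=grab("scene");H=hsv(s2);m=cv2.inRange(H[222:245,125:150],(0,0,0),(180,255,60));v,u=np.nonzero(m)
print(len(u),u.min()+125,u.max()+125,v.min()+222,v.max()+222)
a=cv2.resize(t["color"][150:220,320:400],(800,700))[:600];b=cv2.resize(s2["color"][215:265,115:185],(400,286))
b=cv2.copyMakeBorder(b,0,314,0,0,cv2.BORDER_CONSTANT);cv2.imwrite("pics/k.png",np.hstack([cv2.resize(a,(400,300),interpolation=3),b[:300]]))
```

```text
[ 0.58160402 -0.113995    0.17495179] 25.5667
c [ 0.5833 -0.0225] yaw-from-y deg -5.9 size mm 55.8 30.2 stripe (array([-19.,  -2.,  16.]), 4969)
c [ 0.5806 -0.1127] yaw-from-y deg 1.7 size mm 57.4 30.2 stripe (array([-13.,   5.,  22.]), 5002)
knob dark px 25 368.32 183.8 [[ 0.50821481 -0.3699323   0.25      ]]
71 132 141 227 237
```

View pics/k.png

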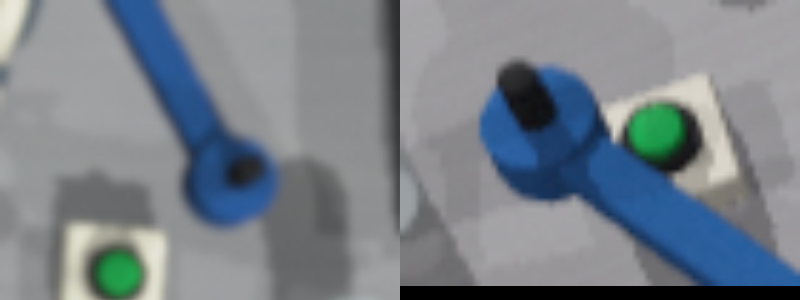

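The right cartridge is at about +5°, which is acceptable. In the knob crops the knob's top centre is at about px (370,183) in the top view and (135.3,228.1) in the scene view. I'm fixing the knob and pivot from these.

Run:
```python
from h import *
t=grab("top");s=grab("scene")
for i,k in((t,(369.7,183.2)),(s,(135.3,228.1))):print(plane(i,k,.25).round(4))
# reader pose from blue rim: line of inner area via bed corners in rectified wrist view + cross
w=grab("wrist");H=hsv(w);m=cv2.inRange(H,(0,150,90),(6,255,255))|cv2.inRange(H,(174,150,90),(180,255,255))
v,u=np.nonzero(m);P=plane(w,np.c_[u,v],.01);ok=(abs(P[:,0]-.546)<.04)&(abs(P[:,1]-.008)<.04)
Q=P[ok,:2];print("cross",len(Q),(Q.min(0)+Q.max(0))/2,Q.mean(0),Q.max(0)-Q.min(0))
for a in(-.06,-.07,-.08):
  c=(Q.min(0)+Q.max(0))/2;r=np.array([[np.cos(a),-np.sin(a)],[np.sin(a),np.cos(a)]]);print(a,"pivot",c+r@[.3,-.2])
```

```text
[[ 0.5104 -0.3749  0.25  ]]
[[ 0.5139 -0.3734  0.25  ]]
cross 238 [0.54740876 0.01359848] [0.54732761 0.01356748] [0.02949044 0.02927704]
-0.06 pivot [ 0.83487613 -0.20403083]
-0.07 pivot [ 0.8326855  -0.20689458]
-0.08 pivot [ 0.83046634 -0.20973627]
```

Run:
```python
from h import *
for n in("top","scene","wrist"):
    i=grab(n);u0=proj(i,[.547,.011,.01])[0]
    a=i["color"].astype(int);m=(a[...,2]-np.maximum(a[...,0],a[...,1]))
    Y,X=np.mgrid[:384,:512];win=(abs(X-u0[0])<(40 if n=="wrist" else 12))&(abs(Y-u0[1])<(40 if n=="wrist" else 12))
    w=np.where(win&(m>(60 if n=="wrist" else 12)),m,0);c=[(w*X).sum()/w.sum(),(w*Y).sum()/w.sum()]
    print(n,(w>0).sum(),c,plane(i,c,.01)[0].round(4))
    # blue button/green check
    if n!="wrist":
        H=hsv(i);g=cv2.inRange(H,(50,120,60),(75,255,255));b0=proj(i,[.463,-.321,.057])[0]
        v,u=np.nonzero(g);k=np.hypot(u-b0[0],v-b0[1])<15;print("button",plane(i,[u[k].mean(),v[k].mean()],.057)[0].round(4))
i=grab("top");H=hsv(i);b=cv2.inRange(H,(100,70,40),(125,255,255))
# rim corners by extreme blue rays at z=.02
v,u=np.nonzero(b);P=plane(i,np.c_[u,v],.02);k=(abs(P[:,0]-.546)<.14)&(abs(P[:,1]-.01)<.21)&~((P[:,0]>.6)&(P[:,1]<-.13))
k2=(abs(P[:,0]-.546)<.14)&(abs(P[:,1]-.01)<.21)
for s,sel in(("near",P[:,0]<.47),("far",P[:,0]>.63)):
    q=P[k2&sel&(P[:,1]<.15)&(P[:,1]>-.1)];f=np.polyfit(q[:,1],q[:,0],1);print(s,f,len(q))
```

```text
top 29 [np.float64(258.3106343283582), np.float64(183.13992537313433)] [0.5475 0.0103 0.01  ]
button [ 0.4609 -0.3212  0.057 ]
scene 28 [np.float64(254.58807769591428), np.float64(223.98459477561957)] [0.5468 0.0123 0.01  ]
button [ 0.4658 -0.3215  0.057 ]
wrist 276 [np.float64(227.6589427437642), np.float64(30.891203703703702)] [0.5472 0.0134 0.01  ]
near [0.07075954 0.43875534] 81
far [0.06668432 0.65326866] 80
```

The cross is at (0.547, 0.012), the reader yaw is -0.069, so the pivot is at (0.8325, -0.208). The knob at (0.512, -0.374) then has radius 0.361 as required, about 1.13 rad from the cross. I'm moving above the knob.

Call:
servo_tool:
  plan:
    - {"x":0,"y":0,"z":-40,"ax":0,"ay":0,"az":0}
    - {"x":0,"y":0,"z":-80,"ax":0,"ay":0,"az":0}
    - {"x":-20,"y":-6,"z":-115,"ax":0,"ay":0,"az":0}
    - {"x":-50,"y":-15,"z":-140,"ax":0,"ay":0,"az":0}
    - {"x":-88,"y":-27,"z":-140,"ax":0,"ay":0,"az":0}
    - {"x":-126,"y":-39,"z":-140,"ax":0,"ay":0,"az":0}
    - {"x":-164,"y":-51,"z":-140,"ax":0,"ay":0,"az":0}
    - {"x":-202,"y":-63,"z":-140,"ax":0,"ay":0,"az":0}
  gripper: 60
  newtons: 40

```text
t: 26.73
eef_pos: [0.5254, -0.3198, 0.3157]
orientation: [3.141, 0.0, 1.607]
wrist_force: [1.1, -0.3, -0.3]
gripper_width: 0.0598
gripper_force: 0.0
```

Call:
servo_tool:
  plan:
    - {"x":-30,"y":-9,"z":0,"ax":0,"ay":0,"az":0}
    - {"x":-55,"y":-16,"z":0,"ax":0,"ay":0,"az":0}
    - {"x":-55,"y":-16,"z":0,"ax":0,"ay":0,"az":0}
    - {"x":-55,"y":-16,"z":0,"ax":0,"ay":0,"az":0}
    - {"x":-55,"y":-16,"z":0,"ax":0,"ay":0,"az":0}

```text
t: 27.15
eef_pos: [0.5123, -0.3733, 0.3152]
orientation: [3.141, -0.001, 1.607]
wrist_force: [0.4, 1.1, -0.7]
gripper_width: 0.0598
gripper_force: 0.0
```

Run:
```python
from h import *
s=state();print(s["eef_pos"],s["orientation"],s["t"])
i=grab("wrist");im=rect(i,(.512,-.374),.06,.08,.25,4000);cv2.imwrite("pics/k2.png",im)
```

```text
[ 0.51225881 -0.37334898  0.31520492] [ 3.14148314e+00 -5.61568569e-04  1.60678532e+00] 27.15
```

View pics/k2.png

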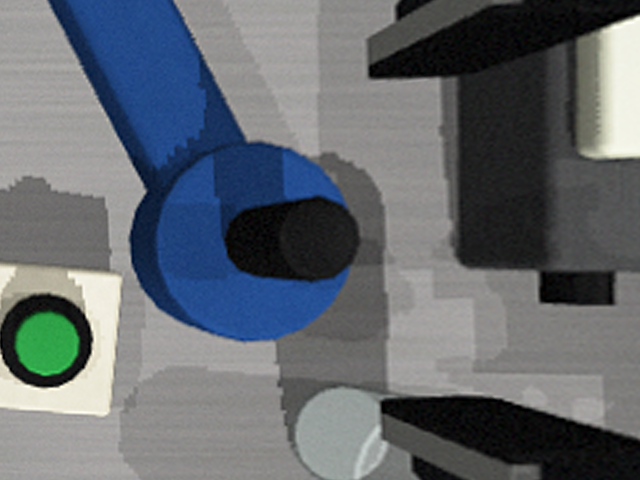

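The knob top is centred at (319,239) in the patch, i.e. at (0.512, -0.374). I'm descending to pinch it and computing the arc rows.

Call:
servo_tool:
  plan:
    - {"x":0,"y":0,"z":20,"ax":0,"ay":0,"az":0}
    - {"x":0,"y":0,"z":40,"ax":0,"ay":0,"az":0}
    - {"x":0,"y":0,"z":60,"ax":0,"ay":0,"az":0}
    - {"x":0,"y":0,"z":72,"ax":0,"ay":0,"az":0}
    - {"x":0,"y":0,"z":75,"ax":0,"ay":0,"az":0}
    - {"x":0,"y":0,"z":75,"ax":0,"ay":0,"az":0}

```text
t: 27.7
eef_pos: [0.5122, -0.3727, 0.2395]
orientation: [-3.14, -0.001, 1.608]
wrist_force: [-0.3, -0.6, -0.1]
gripper_width: 0.0601
gripper_force: 0.0
```

Call:
servo_tool:
  plan:
    - {"x":0,"y":0,"z":0,"ax":0,"ay":0,"az":0}
    - {"x":0,"y":0,"z":0,"ax":0,"ay":0,"az":0}
    - {"x":0,"y":0,"z":0,"ax":0,"ay":0,"az":0}
    - {"x":0,"y":0,"z":0,"ax":0,"ay":0,"az":0}
    - {"x":0,"y":0,"z":0,"ax":0,"ay":0,"az":0}
    - {"x":0,"y":0,"z":0,"ax":0,"ay":0,"az":0}
  gripper: 18

```text
t: 28.2
eef_pos: [0.5128, -0.3738, 0.2421]
orientation: [3.139, 0.002, 1.607]
wrist_force: [1.8, 0.3, 5.2]
gripper_width: 0.0209
gripper_force: 39.7
```

```bash
cat > arc.py <<'E'
import numpy as np,sys
ps,k,tot,ncall=float(sys.argv[1]),(float(sys.argv[2]),float(sys.argv[3])),float(sys.argv[4]),int(sys.argv[5])
pv=np.array([.8325,-.2082]);th=np.arctan2(*(np.array(k)-pv)[::-1]);print("r",np.hypot(*(np.array(k)-pv)))
for j in range(1,9):
    f=tot/ncall*j/8;d=.361*np.array([np.cos(th-f)-np.cos(th),np.sin(th-f)-np.sin(th)])*1000
    print(j,"x",round(d@[np.cos(ps),np.sin(ps)],1),"y",round(d@[np.sin(ps),-np.cos(ps)],1),"az",round(f,4))
E
python3 arc.py 1.607 .512 -.374 1.134 3; python3 -c "
from station import *;print(state())"
```

```text
r 0.36084607521767503
1 x 15.6 y -6.9 az 0.0472
2 x 31.5 y -13.1 az 0.0945
3 x 47.7 y -18.5 az 0.1417
4 x 64.1 y -23.1 az 0.189
5 x 80.7 y -27.0 az 0.2362
6 x 97.5 y -30.1 az 0.2835
7 x 114.4 y -32.4 az 0.3307
8 x 131.4 y -33.8 az 0.378
{'t': 28.2, 'joint_positions': array([-6.83810314e-01,  1.80116499e-01,  1.15881274e+00,  6.11848853e-04,
        1.79928832e+00, -7.20099950e-01]), 'qvel': array([ 0.00058098,  0.00161117,  0.0021015 , -0.00117798, -0.0010483 ,
       -0.00170192]), 'joint_torque': array([ -1.40008014, -46.37450337, -38.29963446,  -0.630011  ,
         0.38916249,   0.05402272]), 'eef_pos': array([ 0.51277459, -0.37379853,  0.24210791]), 'orientation': array([3.13866274e+00, 1.77811502e-03, 1.60722295e+00]), 'wrist_force': array([1.84840714, 0.29222346, 5.20072416]), 'moment': array([ 0.16473549, -0.31751495,  0.07343232]), 'gripper_force': 39.722124338150024, 'gripper_width': 0.020900189864856065}
```

Call:
servo_tool:
  plan:
    - {"x":15.6,"y":-6.9,"z":-2,"ax":0,"ay":0,"az":0.0472}
    - {"x":31.5,"y":-13.1,"z":-2,"ax":0,"ay":0,"az":0.0945}
    - {"x":47.7,"y":-18.5,"z":-2,"ax":0,"ay":0,"az":0.1417}
    - {"x":64.1,"y":-23.1,"z":-2,"ax":0,"ay":0,"az":0.189}
    - {"x":80.7,"y":-27,"z":-2,"ax":0,"ay":0,"az":0.2362}
    - {"x":97.5,"y":-30.1,"z":-2,"ax":0,"ay":0,"az":0.2835}
    - {"x":114.4,"y":-32.4,"z":-2,"ax":0,"ay":0,"az":0.3307}
    - {"x":131.4,"y":-33.8,"z":-2,"ax":0,"ay":0,"az":0.378}

```text
t: 28.87
eef_pos: [0.4741, -0.2433, 0.2421]
orientation: [3.139, 0.0, 1.226]
wrist_force: [7.7, -1.7, -1.6]
gripper_width: 0.0207
gripper_force: 40.9
```

Call:
servo_tool:
  plan:
    - {"x":15.6,"y":-6.9,"z":0,"ax":0,"ay":0,"az":0.0472}
    - {"x":31.5,"y":-13.1,"z":0,"ax":0,"ay":0,"az":0.0945}
    - {"x":47.7,"y":-18.5,"z":0,"ax":0,"ay":0,"az":0.1417}
    - {"x":64.1,"y":-23.1,"z":0,"ax":0,"ay":0,"az":0.189}
    - {"x":80.7,"y":-27,"z":0,"ax":0,"ay":0,"az":0.2362}
    - {"x":97.5,"y":-30.1,"z":0,"ax":0,"ay":0,"az":0.2835}
    - {"x":114.4,"y":-32.4,"z":0,"ax":0,"ay":0,"az":0.3307}
    - {"x":131.4,"y":-33.8,"z":0,"ax":0,"ay":0,"az":0.378}

```text
t: 29.53
eef_pos: [0.4865, -0.1087, 0.2422]
orientation: [3.139, 0.0, 0.848]
wrist_force: [6.1, -4.4, -2.1]
gripper_width: 0.0209
gripper_force: 40.8
```

Call:
servo_tool:
  plan:
    - {"x":15.6,"y":-6.9,"z":0,"ax":0,"ay":0,"az":0.0472}
    - {"x":31.5,"y":-13.1,"z":0,"ax":0,"ay":0,"az":0.0945}
    - {"x":47.7,"y":-18.5,"z":0,"ax":0,"ay":0,"az":0.1417}
    - {"x":64.1,"y":-23.1,"z":0,"ax":0,"ay":0,"az":0.189}
    - {"x":80.7,"y":-27,"z":0,"ax":0,"ay":0,"az":0.2362}
    - {"x":97.5,"y":-30.1,"z":0,"ax":0,"ay":0,"az":0.2835}
    - {"x":114.4,"y":-32.4,"z":0,"ax":0,"ay":0,"az":0.3307}
    - {"x":131.4,"y":-33.8,"z":0,"ax":0,"ay":0,"az":0.378}

```text
t: 30.2
eef_pos: [0.5476, 0.0121, 0.2422]
orientation: [3.139, 0.001, 0.469]
wrist_force: [2.9, -4.9, -0.5]
gripper_width: 0.0209
gripper_force: 41.0
```

Call:
servo_tool:
  plan:
    - {"x":0,"y":0,"z":0,"ax":0,"ay":0,"az":0}
    - {"x":0,"y":0,"z":0,"ax":0,"ay":0,"az":0}
    - {"x":0,"y":0,"z":0,"ax":0,"ay":0,"az":0}

```text
t: 30.45
eef_pos: [0.5478, 0.0123, 0.2422]
orientation: [3.14, -0.001, 0.473]
wrist_force: [4.4, -0.7, -1.2]
gripper_width: 0.0209
gripper_force: 40.9
```

The lens is over the cross at (0.548, 0.012). I'll release and move to a low near-side view to check the stripes under the head.

Call:
servo_tool:
  plan:
    - {"x":0,"y":0,"z":0,"ax":0,"ay":0,"az":0}
    - {"x":0,"y":0,"z":0,"ax":0,"ay":0,"az":0}
    - {"x":0,"y":0,"z":0,"ax":0,"ay":0,"az":0}
    - {"x":0,"y":0,"z":0,"ax":0,"ay":0,"az":0}
    - {"x":0,"y":0,"z":-10,"ax":0,"ay":0,"az":0}
    - {"x":0,"y":0,"z":-40,"ax":0,"ay":0,"az":0}
    - {"x":0,"y":0,"z":-80,"ax":0,"ay":0,"az":0}
    - {"x":0,"y":0,"z":-80,"ax":0,"ay":0,"az":0}
  gripper: 50

```text
t: 31.12
eef_pos: [0.5477, 0.0125, 0.3318]
orientation: [3.136, -0.011, 0.473]
wrist_force: [0.8, 0.6, 2.5]
gripper_width: 0.0499
gripper_force: 0.0
```

Call:
servo_tool:
  plan:
    - {"x":-25,"y":0,"z":0,"ax":0,"ay":0,"az":-0.12}
    - {"x":-50,"y":0,"z":0,"ax":0,"ay":0,"az":-0.24}
    - {"x":-75,"y":0,"z":0,"ax":0,"ay":0,"az":-0.36}
    - {"x":-100,"y":0,"z":0,"ax":0,"ay":0,"az":-0.48}
    - {"x":-133,"y":1,"z":0,"ax":0,"ay":0,"az":-0.6}
    - {"x":-133,"y":1,"z":0,"ax":0,"ay":0,"az":-0.72}
    - {"x":-133,"y":1,"z":0,"ax":0,"ay":0,"az":-0.84}
    - {"x":-133,"y":1,"z":20,"ax":0,"ay":0,"az":-0.96}

```text
t: 31.78
eef_pos: [0.4293, -0.0494, 0.3073]
orientation: [3.133, 0.001, 1.438]
wrist_force: [-0.0, -0.1, 0.4]
gripper_width: 0.0499
gripper_force: 0.0
```

Call:
servo_tool:
  plan:
    - {"x":0,"y":0,"z":35,"ax":0,"ay":0,"az":-0.1}
    - {"x":0,"y":0,"z":70,"ax":0,"ay":0,"az":-0.14}
    - {"x":0,"y":0,"z":105,"ax":0,"ay":0,"az":-0.14}
    - {"x":0,"y":0,"z":140,"ax":0,"ay":0,"az":-0.14}
    - {"x":0,"y":0,"z":170,"ax":0,"ay":0,"az":-0.14}
    - {"x":0,"y":0,"z":182,"ax":0,"ay":0,"az":-0.14}
    - {"x":0,"y":0,"z":182,"ax":0,"ay":0,"az":-0.14}
    - {"x":0,"y":0,"z":182,"ax":0,"ay":0,"az":-0.14}
  gripper: 0

```text
t: 32.45
eef_pos: [0.4294, -0.0489, 0.1216]
orientation: [3.141, 0.0, 1.573]
wrist_force: [-0.7, -0.4, -0.2]
gripper_width: 0.0
gripper_force: 0.0
```

Run:
```python
from h import *
s=state();print(s["eef_pos"],s["orientation"],s["t"])
i=grab("wrist");cv2.imwrite("pics/w6.png",i["color"])
for c in((.567,.063),(.583,-.025),(.58,-.114)):
    try: cart(i,c)
    except Exception as e: print(e)
```

```text
[ 0.42942549 -0.04892089  0.12164392] [3.14066177e+00 1.29606977e-04 1.57278078e+00] 32.45
c [0.5721 0.067 ] yaw-from-y deg -3.5 size mm 54.4 28.7 stripe (array([-32., -16.,   1.]), 5391)
c [ 0.5838 -0.0256] yaw-from-y deg -2.0 size mm 59.5 36.4 stripe (array([-23.,  -4.,  21.]), 5842)
c [ 0.5811 -0.1151] yaw-from-y deg 2.1 size mm 66.5 34.9 stripe (array([-14.,   3.,  27.]), 5577)
```

View pics/w6.png

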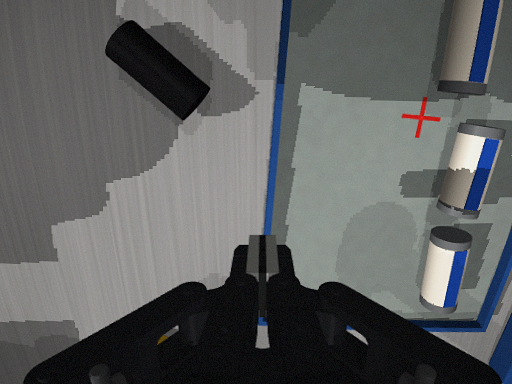

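The view shows all three stripes up (blue on each cartridge at about (485,40), (480,175) and (455,280); the shift right is perspective). Next, move above the button.

Call:
servo_tool:
  plan:
    - {"x":-38,"y":5,"z":0,"ax":0,"ay":0,"az":0}
    - {"x":-76,"y":10,"z":0,"ax":0,"ay":0,"az":0}
    - {"x":-114,"y":15,"z":0,"ax":0,"ay":0,"az":0}
    - {"x":-152,"y":20,"z":0,"ax":0,"ay":0,"az":0}
    - {"x":-190,"y":25,"z":0,"ax":0,"ay":0,"az":0}
    - {"x":-228,"y":30,"z":0,"ax":0,"ay":0,"az":0}
    - {"x":-262,"y":33,"z":0,"ax":0,"ay":0,"az":0}
    - {"x":-272,"y":33,"z":0,"ax":0,"ay":0,"az":0}

```text
t: 33.17
eef_pos: [0.4634, -0.3261, 0.1232]
orientation: [3.138, 0.005, 1.569]
wrist_force: [0.1, 0.3, 0.7]
gripper_width: 0.0002
gripper_force: 0.0
```

Call:
servo_tool:
  plan:
    - {"x":0,"y":0,"z":10,"ax":0,"ay":0,"az":0}
    - {"x":0,"y":0,"z":25,"ax":0,"ay":0,"az":0}
    - {"x":0,"y":0,"z":30,"ax":0,"ay":0,"az":0}
    - {"x":0,"y":0,"z":30,"ax":0,"ay":0,"az":0}

```text
t: 33.5
eef_pos: [0.4623, -0.3191, 0.089]
orientation: [-3.14, -0.002, 1.574]
wrist_force: [0.3, -0.2, 0.8]
gripper_width: -0.0002
gripper_force: 0.0
```

Run:
```python
from h import *
s=state();print(s["eef_pos"],s["orientation"],s["t"])
i=grab("wrist");H=hsv(i);g=cv2.inRange(H,(50,120,60),(75,255,255));v,u=np.nonzero(g)
print("green",len(u),plane(i,[(u.min()+u.max())/2,(v.min()+v.max())/2],.057)[0] if len(u) else None)
t=grab("top");c=grab("scene")
im=np.vstack([np.hstack([rect(x,(.575,-.03),.06,.14,.035,2800) for x in(t,)]),rect(c,(.575,-.03),.06,.14,.035,2800)]);print(im.shape)
cv2.imwrite("pics/chk.png",cv2.resize(im,None,fx=.8,fy=.8))
```

```text
[ 0.46230864 -0.31908876  0.08897552] [-3.13976834e+00 -1.97868553e-03  1.57394838e+00] 33.5
green 1156 [ 0.46163522 -0.31089655  0.057     ]
(672, 784, 3)
```

View pics/chk.png

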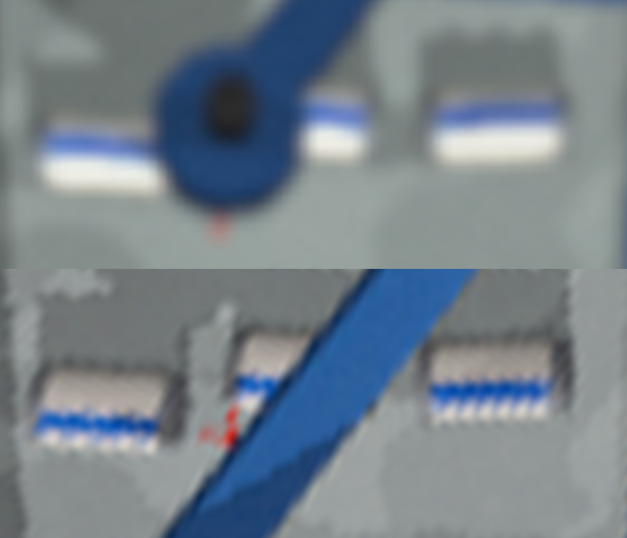

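All three stripes are still up, at (100,145), (335,110) and (497,113) in the upper panel. Pressing the button.

Call:
servo_tool:
  plan:
    - {"x":0,"y":0,"z":5,"ax":0,"ay":0,"az":0}
    - {"x":0,"y":0,"z":9,"ax":0,"ay":0,"az":0}
    - {"x":0,"y":0,"z":13,"ax":0,"ay":0,"az":0}
    - {"x":0,"y":0,"z":16,"ax":0,"ay":0,"az":0}
    - {"x":0,"y":0,"z":19,"ax":0,"ay":0,"az":0}
    - {"x":0,"y":0,"z":19,"ax":0,"ay":0,"az":0}
    - {"x":0,"y":0,"z":19,"ax":0,"ay":0,"az":0}

```text
t: 34.23
eef_pos: [0.4633, -0.3208, 0.0757]
orientation: [3.139, 0.001, 1.573]
wrist_force: [-6.5, 7.1, 22.1]
gripper_width: 0.0
gripper_force: 10.6
```

Call:
servo_tool:
  plan:
    - {"x":0,"y":0,"z":2,"ax":0,"ay":0,"az":0}
    - {"x":0,"y":0,"z":4,"ax":0,"ay":0,"az":0}
    - {"x":0,"y":0,"z":4,"ax":0,"ay":0,"az":0}
    - {"x":0,"y":0,"z":4,"ax":0,"ay":0,"az":0}

```text
t: 34.57
eef_pos: [0.4634, -0.3209, 0.0754]
orientation: [3.138, 0.002, 1.573]
wrist_force: [-13.4, 12.7, 38.6]
gripper_width: -0.0003
gripper_force: 19.0
```

The button is fully down, with a hard stop at 22–38 N. Back to the knob.

Call:
servo_tool:
  plan:
    - {"x":0,"y":0,"z":-20,"ax":0,"ay":0,"az":0.0}
    - {"x":0,"y":0,"z":-60,"ax":0,"ay":0,"az":0.1}
    - {"x":0,"y":0,"z":-100,"ax":0,"ay":0,"az":0.2}
    - {"x":0,"y":0,"z":-140,"ax":0,"ay":0,"az":0.32}
    - {"x":0,"y":0,"z":-180,"ax":0,"ay":0,"az":0.44}
    - {"x":0,"y":0,"z":-220,"ax":0,"ay":0,"az":0.56}
    - {"x":0,"y":0,"z":-253,"ax":0,"ay":0,"az":0.68}
    - {"x":35,"y":9,"z":-253,"ax":0,"ay":0,"az":0.8}
  gripper: 50

```text
t: 35.23
eef_pos: [0.4712, -0.2902, 0.3282]
orientation: [3.129, 0.0, 0.761]
wrist_force: [2.3, 1.0, 0.8]
gripper_width: 0.0502
gripper_force: 0.0
```

Run:
```python
from h import *
s=state();print(s["eef_pos"],s["orientation"],s["t"])
p=s["eef_pos"][:2];y=1.573-.8
d=(np.array([.5477,.0123])-np.array([.463+.009,-.321+.035]))*1000
print(d@[np.cos(y),np.sin(y)],d@[np.sin(y),-np.cos(y)])
```

```text
[ 0.47119227 -0.29018282  0.32815244] [3.12916956e+00 1.40625352e-04 7.60548554e-01] 35.2333
262.4861655785599 -160.66858087337678
```

Call:
servo_tool:
  plan:
    - {"x":33,"y":-20,"z":0,"ax":0,"ay":0,"az":0.1}
    - {"x":66,"y":-40,"z":0,"ax":0,"ay":0,"az":0.2}
    - {"x":99,"y":-60,"z":0,"ax":0,"ay":0,"az":0.3}
    - {"x":132,"y":-81,"z":0,"ax":0,"ay":0,"az":0.3}
    - {"x":165,"y":-101,"z":0,"ax":0,"ay":0,"az":0.3}
    - {"x":198,"y":-121,"z":0,"ax":0,"ay":0,"az":0.3}
    - {"x":231,"y":-141,"z":0,"ax":0,"ay":0,"az":0.3}
    - {"x":262,"y":-160,"z":0,"ax":0,"ay":0,"az":0.3}

```text
t: 35.9
eef_pos: [0.5475, 0.0138, 0.3199]
orientation: [-3.141, 0.0, 0.473]
wrist_force: [0.6, -0.6, 0.5]
gripper_width: 0.0496
gripper_force: 0.0
```

Call:
servo_tool:
  plan:
    - {"x":0,"y":0,"z":0,"ax":0,"ay":0,"az":0}
    - {"x":0,"y":0,"z":0,"ax":0,"ay":0,"az":0}
    - {"x":0,"y":0,"z":0,"ax":0,"ay":0,"az":0}

```text
t: 36.15
eef_pos: [0.5474, 0.0114, 0.3198]
orientation: [3.142, 0.001, 0.473]
wrist_force: [-0.7, -0.0, -0.2]
gripper_width: 0.0502
gripper_force: 0.0
```

```bash
python3 - <<'E'
from h import *
s=state();print(s["eef_pos"],s["orientation"],s["t"])
i=grab("wrist")
im=rect(i,(.5477,.0123),.06,.06,.25,4000);g=(im.max(2)<45).astype(np.uint8)
n,l,st,c=cv2.connectedComponentsWithStats(g)
for j in range(1,n):
    if st[j,4]>500: print(st[j],c[j])
print(proj(i,[[.5477,.0123,.25]]))
E
python3 arc.py 0.473 .5477 .0123 -1.134 3
```

```text
[0.54737959 0.0114166  0.3198272 ] [3.14150772e+00 1.04515538e-03 4.73102419e-01] 36.15
[ 178  158   99  125 8723] [226.36994153 220.87160381]
[ 393  234   87  144 4606] [444.5935736  302.61636995]
[  43  354  160  126 9625] [120.4932987  433.43407792]
[[262.28496861 214.61297516]]
r 0.3601823010643361
1 x -15.3 y 7.6 az -0.0472
2 x -30.1 y 15.9 az -0.0945
3 x -44.6 y 25.0 az -0.1417
4 x -58.7 y 34.6 az -0.189
5 x -72.2 y 45.0 az -0.2362
6 x -85.3 y 56.0 az -0.2835
7 x -97.8 y 67.5 az -0.3307
8 x -109.8 y 79.7 az -0.378
```

Call:
servo_tool:
  plan:
    - {"x":0,"y":0,"z":20,"ax":0,"ay":0,"az":0}
    - {"x":0,"y":0,"z":40,"ax":0,"ay":0,"az":0}
    - {"x":0,"y":0,"z":60,"ax":0,"ay":0,"az":0}
    - {"x":0,"y":0,"z":74,"ax":0,"ay":0,"az":0}
    - {"x":0,"y":0,"z":77,"ax":0,"ay":0,"az":0}
    - {"x":0,"y":0,"z":77,"ax":0,"ay":0,"az":0}

```text
t: 36.7
eef_pos: [0.5468, 0.0103, 0.2421]
orientation: [-3.141, 0.002, 0.471]
wrist_force: [0.3, -1.0, 0.2]
gripper_width: 0.0499
gripper_force: 0.0
```

Call:
servo_tool:
  plan:
    - {"x":0,"y":0,"z":0,"ax":0,"ay":0,"az":0}
    - {"x":0,"y":0,"z":0,"ax":0,"ay":0,"az":0}
    - {"x":0,"y":0,"z":0,"ax":0,"ay":0,"az":0}
    - {"x":0,"y":0,"z":0,"ax":0,"ay":0,"az":0}
    - {"x":0,"y":0,"z":0,"ax":0,"ay":0,"az":0}
    - {"x":0,"y":0,"z":0,"ax":0,"ay":0,"az":0}
  gripper: 18

```text
t: 37.2
eef_pos: [0.5474, 0.0119, 0.2452]
orientation: [3.141, -0.002, 0.473]
wrist_force: [-3.6, 0.8, 5.9]
gripper_width: 0.0208
gripper_force: 40.0
```

Call:
servo_tool:
  plan:
    - {"x":-15.3,"y":7.6,"z":0,"ax":0,"ay":0,"az":-0.0472}
    - {"x":-30.1,"y":15.9,"z":0,"ax":0,"ay":0,"az":-0.0945}
    - {"x":-44.6,"y":25,"z":0,"ax":0,"ay":0,"az":-0.1417}
    - {"x":-58.7,"y":34.6,"z":0,"ax":0,"ay":0,"az":-0.189}
    - {"x":-72.2,"y":45,"z":0,"ax":0,"ay":0,"az":-0.2362}
    - {"x":-85.3,"y":56,"z":0,"ax":0,"ay":0,"az":-0.2835}
    - {"x":-97.8,"y":67.5,"z":0,"ax":0,"ay":0,"az":-0.3307}
    - {"x":-109.8,"y":79.7,"z":0,"ax":0,"ay":0,"az":-0.378}

```text
t: 37.87
eef_pos: [0.4861, -0.1094, 0.2452]
orientation: [3.139, -0.002, 0.854]
wrist_force: [1.0, 3.8, 4.4]
gripper_width: 0.021
gripper_force: 40.1
```

Call:
servo_tool:
  plan:
    - {"x":-15.3,"y":7.6,"z":0,"ax":0,"ay":0,"az":-0.0472}
    - {"x":-30.1,"y":15.9,"z":0,"ax":0,"ay":0,"az":-0.0945}
    - {"x":-44.6,"y":25,"z":0,"ax":0,"ay":0,"az":-0.1417}
    - {"x":-58.7,"y":34.6,"z":0,"ax":0,"ay":0,"az":-0.189}
    - {"x":-72.2,"y":45,"z":0,"ax":0,"ay":0,"az":-0.2362}
    - {"x":-85.3,"y":56,"z":0,"ax":0,"ay":0,"az":-0.2835}
    - {"x":-97.8,"y":67.5,"z":0,"ax":0,"ay":0,"az":-0.3307}
    - {"x":-109.8,"y":79.7,"z":0,"ax":0,"ay":0,"az":-0.378}

```text
t: 38.53
eef_pos: [0.4741, -0.2449, 0.2452]
orientation: [3.138, -0.0, 1.232]
wrist_force: [3.5, 4.1, 5.7]
gripper_width: 0.0205
gripper_force: 40.2
```

Call:
servo_tool:
  plan:
    - {"x":-15.3,"y":7.6,"z":0,"ax":0,"ay":0,"az":-0.0472}
    - {"x":-30.1,"y":15.9,"z":0,"ax":0,"ay":0,"az":-0.0945}
    - {"x":-44.6,"y":25,"z":0,"ax":0,"ay":0,"az":-0.1417}
    - {"x":-58.7,"y":34.6,"z":0,"ax":0,"ay":0,"az":-0.189}
    - {"x":-72.2,"y":45,"z":0,"ax":0,"ay":0,"az":-0.2362}
    - {"x":-85.3,"y":56,"z":0,"ax":0,"ay":0,"az":-0.2835}
    - {"x":-91.5,"y":61.5,"z":0,"ax":0,"ay":0,"az":-0.305}
    - {"x":-97.8,"y":67.5,"z":0,"ax":0,"ay":0,"az":-0.3307}

```text
t: 39.2
eef_pos: [0.5055, -0.3594, 0.2452]
orientation: [3.138, 0.001, 1.562]
wrist_force: [1.7, 3.2, 5.8]
gripper_width: 0.0211
gripper_force: 40.2
```

```bash
python3 -c "
from station import *;s=state();print(s['eef_pos'],s['orientation'])"; python3 arc.py .473 .5477 .0123 -.16 1
```

```text
[ 0.50551577 -0.35940245  0.24524092] [3.13811342e+00 8.11536163e-04 1.56172444e+00]
r 0.3601823010643361
1 x -6.5 y 3.1 az -0.02
2 x -12.9 y 6.4 az -0.04
3 x -19.3 y 9.8 az -0.06
4 x -25.6 y 13.3 az -0.08
5 x -31.9 y 16.9 az -0.1
6 x -38.0 y 20.7 az -0.12
7 x -44.1 y 24.6 az -0.14
8 x -50.1 y 28.6 az -0.16
```

Call:
servo_tool:
  plan:
    - {"x":-3.3,"y":1.5,"z":0,"ax":0,"ay":0,"az":-0.01}
    - {"x":-6.5,"y":3.1,"z":0,"ax":0,"ay":0,"az":-0.02}
    - {"x":-9.7,"y":4.7,"z":0,"ax":0,"ay":0,"az":-0.03}
    - {"x":-12.9,"y":6.4,"z":0,"ax":0,"ay":0,"az":-0.04}
    - {"x":-16.1,"y":8.1,"z":0,"ax":0,"ay":0,"az":-0.05}
    - {"x":-19.3,"y":9.8,"z":0,"ax":0,"ay":0,"az":-0.06}
    - {"x":-19.3,"y":9.8,"z":0,"ax":0,"ay":0,"az":-0.06}

```text
t: 39.78
eef_pos: [0.5145, -0.3774, 0.2452]
orientation: [3.14, -0.001, 1.622]
wrist_force: [-0.6, 7.1, 4.7]
gripper_width: 0.0211
gripper_force: 40.3
```

Call:
servo_tool:
  plan:
    - {"x":-2,"y":1,"z":0,"ax":0,"ay":0,"az":-0.006}
    - {"x":-4,"y":2,"z":0,"ax":0,"ay":0,"az":-0.012}
    - {"x":-4,"y":2,"z":0,"ax":0,"ay":0,"az":-0.012}

```text
t: 40.03
eef_pos: [0.5147, -0.3777, 0.2452]
orientation: [-3.137, -0.01, 1.635]
wrist_force: [-12.9, 22.7, 10.1]
gripper_width: 0.0208
gripper_force: 40.7
```

Call:
servo_tool:
  plan:
    - {"x":-2,"y":1,"z":0,"ax":0,"ay":0,"az":-0.006}
    - {"x":-4,"y":2,"z":0,"ax":0,"ay":0,"az":-0.012}
    - {"x":-4,"y":2,"z":0,"ax":0,"ay":0,"az":-0.012}

```text
t: 40.28
eef_pos: [0.5149, -0.3787, 0.245]
orientation: [-3.132, -0.017, 1.648]
wrist_force: [-24.9, 34.7, 13.5]
gripper_width: 0.0206
gripper_force: 41.7
```

The arm is against its stop. I'm easing off, releasing and lifting.

Call:
servo_tool:
  plan:
    - {"x":3.5,"y":-1.7,"z":0,"ax":0,"ay":0,"az":0.01}
    - {"x":6,"y":-3,"z":0,"ax":0,"ay":0,"az":0.018}
    - {"x":6,"y":-3,"z":0,"ax":0,"ay":0,"az":0.018}

```text
t: 40.53
eef_pos: [0.5146, -0.3784, 0.2451]
orientation: [-3.141, -0.002, 1.627]
wrist_force: [-5.2, 10.5, 6.5]
gripper_width: 0.0207
gripper_force: 40.6
```

Call:
servo_tool:
  plan:
    - {"x":0,"y":0,"z":0,"ax":0,"ay":0,"az":0}
    - {"x":0,"y":0,"z":0,"ax":0,"ay":0,"az":0}
    - {"x":0,"y":0,"z":0,"ax":0,"ay":0,"az":0}
    - {"x":0,"y":0,"z":0,"ax":0,"ay":0,"az":0}
    - {"x":0,"y":0,"z":-10,"ax":0,"ay":0,"az":0}
    - {"x":0,"y":0,"z":-40,"ax":0,"ay":0,"az":0}
    - {"x":0,"y":0,"z":-78,"ax":0,"ay":0,"az":0}
    - {"x":0,"y":0,"z":-78,"ax":0,"ay":0,"az":0}
  gripper: 50

```text
t: 41.2
eef_pos: [0.5153, -0.3812, 0.331]
orientation: [3.132, 0.009, 1.625]
wrist_force: [1.2, -0.7, 2.1]
gripper_width: 0.0498
gripper_force: 0.0
```

Call:
servo_tool:
  plan:
    - {"x":0,"y":0,"z":0,"ax":0,"ay":0,"az":0}
    - {"x":0,"y":0,"z":0,"ax":0,"ay":0,"az":0}
    - {"x":0,"y":0,"z":0,"ax":0,"ay":0,"az":0}

```text
t: 41.45
eef_pos: [0.5148, -0.3806, 0.32]
orientation: [-3.14, -0.001, 1.625]
wrist_force: [-0.3, 0.2, -0.4]
gripper_width: 0.0502
gripper_force: 0.0
```

Run:
```python
from h import *
s=state();p=s["eef_pos"];y=s["orientation"][2];print(p,y,s["t"])
i=grab("wrist");im=rect(i,(.514,-.376),.05,.06,.25,4000);cv2.imwrite("pics/k3.png",im)
t=grab("top")
for c in((.567,.063),(.583,-.025),(.58,-.114)): cart(t,c)
d=(np.array([.5674,.0636])-p[:2])*1000
print(d@[np.cos(y),np.sin(y)],d@[np.sin(y),-np.cos(y)],"az",y-(np.pi/2-.06))
```

```text
[ 0.51475648 -0.38058939  0.32001346] 1.6253219885628138 41.45
c [0.5568 0.0635] yaw-from-y deg -4.6 size mm 50.3 10.1 stripe None
c [ 0.5727 -0.0258] yaw-from-y deg -9.3 size mm 51.6 10.6 stripe NoneTraceback (most recent call last):
  File "<stdin>", line 5, in <module>
  File "h.py", line 38, in cart
    k=1+np.argmax([st[j,4]-30*np.hypot(*(cc[j]-hw*ppm)) for j in range(1,n)])
        ~~~~~~~~~^^^^^^^^^^^^^^^^^^^^^^^^^^^^^^^^^^^^^^^^^^^^^^^^^^^^^^^^^^^^
    return _wrapfunc(a, 'argmax', axis=axis, out=out, **kwds)
    return _wrapit(obj, method, *args, **kwds)
    result = getattr(arr, method)(*args, **kwds)
ValueError: attempt to get argmax of an empty sequence
```

View pics/k3.png

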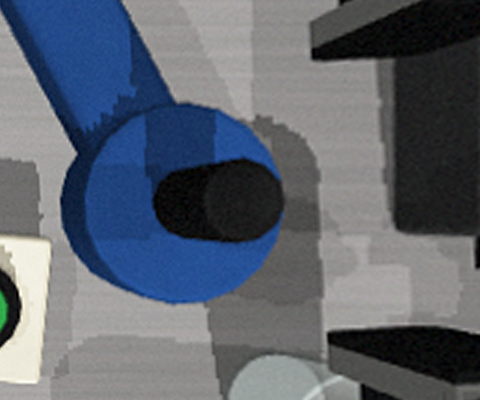

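The knob top is at (244,200), i.e. (0.514, -0.377) or 1.144 rad from the cross, so the arm is at the stop. Next, back over the bed to collect the cartridges.

Call:
servo_tool:
  plan:
    - {"x":40,"y":2,"z":0,"ax":0,"ay":0,"az":0.03}
    - {"x":80,"y":4,"z":0,"ax":0,"ay":0,"az":0.06}
    - {"x":120,"y":6,"z":0,"ax":0,"ay":0,"az":0.1}
    - {"x":160,"y":8,"z":0,"ax":0,"ay":0,"az":0.1}
    - {"x":200,"y":10,"z":0,"ax":0,"ay":0,"az":0.1}
    - {"x":240,"y":12,"z":0,"ax":0,"ay":0,"az":0.1}
    - {"x":280,"y":14,"z":0,"ax":0,"ay":0,"az":0.1}
    - {"x":320,"y":16,"z":0,"ax":0,"ay":0,"az":0.1}

```text
t: 42.22
eef_pos: [0.5126, -0.0583, 0.3203]
orientation: [-3.14, -0.0, 1.525]
wrist_force: [0.5, 0.5, 0.0]
gripper_width: 0.0499
gripper_force: 0.0
```

Call:
servo_tool:
  plan:
    - {"x":40,"y":4,"z":30,"ax":0,"ay":0,"az":0}
    - {"x":80,"y":8,"z":60,"ax":0,"ay":0,"az":0}
    - {"x":95,"y":10,"z":90,"ax":0,"ay":0,"az":0}
    - {"x":95,"y":10,"z":120,"ax":0,"ay":0,"az":0}
    - {"x":95,"y":10,"z":145,"ax":0,"ay":0,"az":0}
    - {"x":95,"y":10,"z":145,"ax":0,"ay":0,"az":0}
    - {"x":95,"y":10,"z":145,"ax":0,"ay":0,"az":0}
    - {"x":95,"y":10,"z":145,"ax":0,"ay":0,"az":0}

```text
t: 42.88
eef_pos: [0.5281, 0.034, 0.1781]
orientation: [3.14, -0.0, 1.525]
wrist_force: [-0.2, 0.3, 0.8]
gripper_width: 0.05
gripper_force: 0.0
```

Run:
```python
from h import *
s=state();p=s["eef_pos"];y=s["orientation"][2];print(p,y,s["t"])
i=grab("wrist")
for c in((.567,.063),(.583,-.025),(.58,-.114)): cart(i,c)
t=grab("top");m=cv2.inRange(cv2.GaussianBlur(t["color"],(3,3),0),(0,0,0),(255,255,255))
# tray outline from top: bright low-sat region near (.51,.35)
H=hsv(t);w=cv2.inRange(H,(0,0,150),(180,40,255));v,u=np.nonzero(w);P=plane(t,np.c_[u,v],.015)
k=(abs(P[:,0]-.512)<.18)&(abs(P[:,1]-.349)<.075)
r=cv2.minAreaRect((P[k,:2]*1000).astype(np.float32));print("tray",r)
```

```text
[0.52814593 0.0340073  0.17806032] 1.525025117291718 42.8833
c [0.5682 0.0627] yaw-from-y deg -3.4 size mm 56.1 29.9 stripe (array([-21.,  -3.,  14.]), 5077)
c [ 0.5831 -0.027 ] yaw-from-y deg -6.3 size mm 57.0 31.4 stripe (array([-20.,  -2.,  15.]), 2289)
c [ 0.5515 -0.1578] yaw-from-y deg 180.0 size mm 32.7 2.0 stripe (array([0., 0., 0.]), 351)
tray ((512.0185546875, 348.9971923828125), (149.85256958007812, 359.960205078125), 89.99729919433594)
```

Call:
servo_tool:
  plan:
    - {"x":15,"y":20,"z":30,"ax":0,"ay":0,"az":0.014}
    - {"x":30,"y":39,"z":60,"ax":0,"ay":0,"az":0.014}
    - {"x":30,"y":39,"z":80,"ax":0,"ay":0,"az":0.014}
    - {"x":30,"y":39,"z":105,"ax":0,"ay":0,"az":0.014}
    - {"x":30,"y":39,"z":125,"ax":0,"ay":0,"az":0.014}
    - {"x":30,"y":39,"z":137,"ax":0,"ay":0,"az":0.014}
    - {"x":30,"y":39,"z":140,"ax":0,"ay":0,"az":0.014}
    - {"x":30,"y":39,"z":140,"ax":0,"ay":0,"az":0.014}

```text
t: 43.65
eef_pos: [0.5683, 0.0622, 0.0368]
orientation: [3.141, -0.0, 1.511]
wrist_force: [0.2, 0.4, 0.0]
gripper_width: 0.05
gripper_force: 0.0
```

Call:
servo_tool:
  plan:
    - {"x":0,"y":0,"z":0,"ax":0,"ay":0,"az":0}
    - {"x":0,"y":0,"z":0,"ax":0,"ay":0,"az":0}
    - {"x":0,"y":0,"z":0,"ax":0,"ay":0,"az":0}
    - {"x":0,"y":0,"z":0,"ax":0,"ay":0,"az":0}
    - {"x":0,"y":0,"z":0,"ax":0,"ay":0,"az":0}
    - {"x":0,"y":0,"z":-30,"ax":0,"ay":0,"az":0}
    - {"x":0,"y":0,"z":-70,"ax":0,"ay":0,"az":0}
    - {"x":0,"y":0,"z":-110,"ax":0,"ay":0,"az":0}
  gripper: 24
  newtons: 40

```text
t: 44.32
eef_pos: [0.5669, 0.0625, 0.1464]
orientation: [-3.138, 0.0, 1.511]
wrist_force: [-0.1, -0.6, 0.3]
gripper_width: 0.0286
gripper_force: 39.7
```

Call:
servo_tool:
  plan:
    - {"x":36,"y":2,"z":-10,"ax":0,"ay":0,"az":-0.03}
    - {"x":74,"y":4,"z":-10,"ax":0,"ay":0,"az":-0.06}
    - {"x":112,"y":6,"z":-10,"ax":0,"ay":0,"az":-0.09}
    - {"x":150,"y":8,"z":-10,"ax":0,"ay":0,"az":-0.134}
    - {"x":188,"y":10,"z":-10,"ax":0,"ay":0,"az":-0.134}
    - {"x":226,"y":12,"z":-10,"ax":0,"ay":0,"az":-0.134}
    - {"x":264,"y":14,"z":-10,"ax":0,"ay":0,"az":-0.134}
    - {"x":295,"y":16,"z":-10,"ax":0,"ay":0,"az":-0.134}

```text
t: 44.98
eef_pos: [0.601, 0.3589, 0.1563]
orientation: [-3.142, -0.001, 1.647]
wrist_force: [0.7, 0.1, -1.4]
gripper_width: 0.0284
gripper_force: 39.7
```

Call:
servo_tool:
  plan:
    - {"x":0,"y":0,"z":0,"ax":0,"ay":0,"az":0}
    - {"x":0,"y":0,"z":0,"ax":0,"ay":0,"az":0}
    - {"x":0,"y":0,"z":0,"ax":0,"ay":0,"az":0}

```text
t: 45.23
eef_pos: [0.6013, 0.3558, 0.1561]
orientation: [-3.141, 0.001, 1.646]
wrist_force: [-0.2, -0.1, -0.7]
gripper_width: 0.0286
gripper_force: 39.8
```

Run:
```python
from h import *
s=state();p=s["eef_pos"];y=s["orientation"][2];print(p,y,s["t"],s["gripper_width"])
i=grab("wrist");im=rect(i,(.5125,.349),.17,.08,.015,2200,.074);cv2.imwrite("pics/tr.png",cv2.rotate(im,cv2.ROTATE_90_CLOCKWISE))
```

```text
[0.60133836 0.35581624 0.15606085] 1.6458070241387763 45.2333 0.02863455578885507
```

View pics/tr.png

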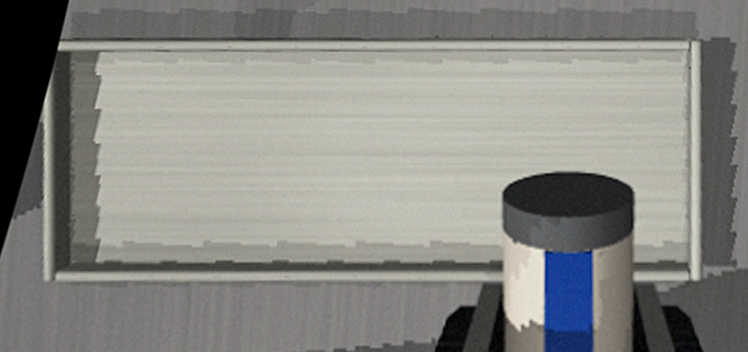

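The tray measures 298 x 109 mm in this view, as it should. Its centre lies about 5 mm farther in y than I assumed, so I shift +5 mm and lower the cartridge.

Call:
servo_tool:
  plan:
    - {"x":5,"y":0,"z":35,"ax":0,"ay":0,"az":0}
    - {"x":5,"y":0,"z":70,"ax":0,"ay":0,"az":0}
    - {"x":5,"y":0,"z":95,"ax":0,"ay":0,"az":0}
    - {"x":5,"y":0,"z":110,"ax":0,"ay":0,"az":0}
    - {"x":5,"y":0,"z":118,"ax":0,"ay":0,"az":0}
    - {"x":5,"y":0,"z":123,"ax":0,"ay":0,"az":0}
    - {"x":5,"y":0,"z":123,"ax":0,"ay":0,"az":0}
    - {"x":5,"y":0,"z":123,"ax":0,"ay":0,"az":0}

```text
t: 45.95
eef_pos: [0.6023, 0.3611, 0.0357]
orientation: [3.138, -0.001, 1.645]
wrist_force: [0.6, 0.1, -1.2]
gripper_width: 0.0282
gripper_force: 39.9
```

Call:
servo_tool:
  plan:
    - {"x":0,"y":0,"z":0,"ax":0,"ay":0,"az":0}
    - {"x":0,"y":0,"z":0,"ax":0,"ay":0,"az":0}
    - {"x":0,"y":0,"z":0,"ax":0,"ay":0,"az":0}
    - {"x":0,"y":0,"z":0,"ax":0,"ay":0,"az":0}
    - {"x":0,"y":0,"z":-5,"ax":0,"ay":0,"az":0}
    - {"x":0,"y":0,"z":-35,"ax":0,"ay":0,"az":0}
    - {"x":0,"y":0,"z":-75,"ax":0,"ay":0,"az":0}
    - {"x":0,"y":0,"z":-115,"ax":0,"ay":0,"az":0}
  gripper: 48

```text
t: 46.62
eef_pos: [0.6002, 0.3606, 0.1482]
orientation: [-3.138, 0.001, 1.646]
wrist_force: [0.7, 0.0, 0.3]
gripper_width: 0.0479
gripper_force: 0.0
```

Call:
servo_tool:
  plan:
    - {"x":-40,"y":2,"z":-28,"ax":0,"ay":0,"az":0.03}
    - {"x":-80,"y":4,"z":-28,"ax":0,"ay":0,"az":0.06}
    - {"x":-120,"y":6,"z":-28,"ax":0,"ay":0,"az":0.09}
    - {"x":-160,"y":8,"z":-28,"ax":0,"ay":0,"az":0.12}
    - {"x":-200,"y":10,"z":-28,"ax":0,"ay":0,"az":0.15}
    - {"x":-240,"y":12,"z":-28,"ax":0,"ay":0,"az":0.18}
    - {"x":-280,"y":14,"z":-28,"ax":0,"ay":0,"az":0.18}
    - {"x":-320,"y":16,"z":-28,"ax":0,"ay":0,"az":0.18}

```text
t: 47.28
eef_pos: [0.6408, 0.0412, 0.177]
orientation: [3.141, -0.0, 1.466]
wrist_force: [-0.1, 0.2, -0.5]
gripper_width: 0.048
gripper_force: 0.0
```

Call:
servo_tool:
  plan:
    - {"x":-30,"y":-5,"z":0,"ax":0,"ay":0,"az":0}
    - {"x":-50,"y":-10,"z":0,"ax":0,"ay":0,"az":0}
    - {"x":-50,"y":-10,"z":0,"ax":0,"ay":0,"az":0}
    - {"x":-50,"y":-10,"z":0,"ax":0,"ay":0,"az":0}
    - {"x":-50,"y":-10,"z":0,"ax":0,"ay":0,"az":0}

```text
t: 47.7
eef_pos: [0.6259, -0.0049, 0.1767]
orientation: [3.141, -0.001, 1.466]
wrist_force: [-0.4, 0.9, 0.2]
gripper_width: 0.0478
gripper_force: 0.0
```

Run:
```python
from h import *
s=state();p=s["eef_pos"];y=s["orientation"][2];print(p,y,s["t"])
i=grab("wrist")
for c in((.583,-.025),(.58,-.114)):
    P,d,_=cart(i,c);D=(P-p)[:2]*1000
    print("tool x",D@[np.cos(y),np.sin(y)],"y",D@[np.sin(y),-np.cos(y)],"az",y-np.arctan2(d[1],d[0]))
t=grab("top");cart(t,(.602,.36),.02)
```

```text
[ 0.62587273 -0.00491474  0.17669694] 1.4657176650201202 47.7
c [ 0.5822 -0.0282] yaw-from-y deg -6.2 size mm 57.9 29.9 stripe (array([-18.,   0.,  17.]), 5023)
tool x -27.787150098537825 y -40.99404034131444 az 0.003191939655435183Traceback (most recent call last):
  File "<stdin>", line 5, in <module>
  File "h.py", line 38, in cart
    k=1+np.argmax([st[j,4]-30*np.hypot(*(cc[j]-hw*ppm)) for j in range(1,n)])
        ~~~~~~~~~^^^^^^^^^^^^^^^^^^^^^^^^^^^^^^^^^^^^^^^^^^^^^^^^^^^^^^^^^^^^
    return _wrapfunc(a, 'argmax', axis=axis, out=out, **kwds)
    return _wrapit(obj, method, *args, **kwds)
    result = getattr(arr, method)(*args, **kwds)
ValueError: attempt to get argmax of an empty sequence
```

Call:
servo_tool:
  plan:
    - {"x":-14,"y":-20,"z":30,"ax":0,"ay":0,"az":0}
    - {"x":-27,"y":-41,"z":60,"ax":0,"ay":0,"az":0}
    - {"x":-27,"y":-41,"z":80,"ax":0,"ay":0,"az":0}
    - {"x":-27,"y":-41,"z":105,"ax":0,"ay":0,"az":0}
    - {"x":-27,"y":-41,"z":125,"ax":0,"ay":0,"az":0}
    - {"x":-27,"y":-41,"z":137,"ax":0,"ay":0,"az":0}
    - {"x":-27,"y":-41,"z":140,"ax":0,"ay":0,"az":0}
    - {"x":-27,"y":-41,"z":140,"ax":0,"ay":0,"az":0}

```text
t: 48.42
eef_pos: [0.5819, -0.0272, 0.0356]
orientation: [-3.14, -0.0, 1.467]
wrist_force: [-0.2, -1.1, 0.5]
gripper_width: 0.0482
gripper_force: 0.0
```

Call:
servo_tool:
  plan:
    - {"x":0,"y":0,"z":0,"ax":0,"ay":0,"az":0}
    - {"x":0,"y":0,"z":0,"ax":0,"ay":0,"az":0}
    - {"x":0,"y":0,"z":0,"ax":0,"ay":0,"az":0}
    - {"x":0,"y":0,"z":0,"ax":0,"ay":0,"az":0}
    - {"x":0,"y":0,"z":0,"ax":0,"ay":0,"az":0}
    - {"x":0,"y":0,"z":-30,"ax":0,"ay":0,"az":0}
    - {"x":0,"y":0,"z":-70,"ax":0,"ay":0,"az":0}
    - {"x":0,"y":0,"z":-110,"ax":0,"ay":0,"az":0}
  gripper: 24

```text
t: 49.08
eef_pos: [0.5808, -0.0281, 0.1458]
orientation: [-3.137, 0.0, 1.465]
wrist_force: [0.6, -0.4, -0.8]
gripper_width: 0.0286
gripper_force: 39.7
```

Call:
servo_tool:
  plan:
    - {"x":37,"y":-11,"z":-10,"ax":0,"ay":0,"az":-0.03}
    - {"x":74,"y":-22,"z":-10,"ax":0,"ay":0,"az":-0.06}
    - {"x":111,"y":-33,"z":-10,"ax":0,"ay":0,"az":-0.09}
    - {"x":148,"y":-44,"z":-10,"ax":0,"ay":0,"az":-0.12}
    - {"x":185,"y":-55,"z":-10,"ax":0,"ay":0,"az":-0.15}
    - {"x":222,"y":-66,"z":-10,"ax":0,"ay":0,"az":-0.179}
    - {"x":260,"y":-77,"z":-10,"ax":0,"ay":0,"az":-0.179}
    - {"x":298,"y":-88,"z":-10,"ax":0,"ay":0,"az":-0.179}

```text
t: 49.75
eef_pos: [0.5251, 0.279, 0.1562]
orientation: [-3.141, 0.0, 1.644]
wrist_force: [0.1, -0.6, -1.4]
gripper_width: 0.0291
gripper_force: 39.7
```

Run:
```python
from h import *
s=state();p=s["eef_pos"];y=s["orientation"][2];print(p,y,s["t"],s["gripper_width"])
# commanded end pose estimate
c=np.array([.582,-.028])+.298*np.array([.1046,.9945])-.088*np.array([.9945,-.1046]);y=1.645
D=(np.array([.512,.354])-c)*1000;print(c,D@[np.cos(y),np.sin(y)],D@[np.sin(y),-np.cos(y)])
```

```text
[0.52510449 0.27903546 0.15616216] 1.6443026984298026 49.75 0.02912765301902807
[0.5256548 0.2775658] 77.23617283916823 -7.95072939032212
```

Call:
servo_tool:
  plan:
    - {"x":38,"y":-4,"z":0,"ax":0,"ay":0,"az":0}
    - {"x":77,"y":-8,"z":0,"ax":0,"ay":0,"az":0}
    - {"x":77,"y":-8,"z":0,"ax":0,"ay":0,"az":0}
    - {"x":77,"y":-8,"z":35,"ax":0,"ay":0,"az":0}
    - {"x":77,"y":-8,"z":70,"ax":0,"ay":0,"az":0}
    - {"x":77,"y":-8,"z":100,"ax":0,"ay":0,"az":0}
    - {"x":77,"y":-8,"z":115,"ax":0,"ay":0,"az":0}
    - {"x":77,"y":-8,"z":122,"ax":0,"ay":0,"az":0}

```text
t: 50.42
eef_pos: [0.5102, 0.3521, 0.0324]
orientation: [-3.135, 0.004, 1.644]
wrist_force: [-13.6, -9.7, 29.2]
gripper_width: 0.0285
gripper_force: 43.3
```

Call:
servo_tool:
  plan:
    - {"x":0,"y":0,"z":0.5,"ax":0,"ay":0,"az":0}
    - {"x":0,"y":0,"z":0.5,"ax":0,"ay":0,"az":0}
    - {"x":0,"y":0,"z":0.5,"ax":0,"ay":0,"az":0}

```text
t: 50.67
eef_pos: [0.5126, 0.3536, 0.0341]
orientation: [3.141, -0.0, 1.644]
wrist_force: [-0.7, -0.7, -0.3]
gripper_width: 0.0283
gripper_force: 40.5
```

Call:
servo_tool:
  plan:
    - {"x":0,"y":0,"z":0,"ax":0,"ay":0,"az":0}
    - {"x":0,"y":0,"z":0,"ax":0,"ay":0,"az":0}
    - {"x":0,"y":0,"z":0,"ax":0,"ay":0,"az":0}
    - {"x":0,"y":0,"z":0,"ax":0,"ay":0,"az":0}
    - {"x":0,"y":0,"z":-5,"ax":0,"ay":0,"az":0}
    - {"x":0,"y":0,"z":-35,"ax":0,"ay":0,"az":0}
    - {"x":0,"y":0,"z":-75,"ax":0,"ay":0,"az":0}
    - {"x":0,"y":0,"z":-115,"ax":0,"ay":0,"az":0}
  gripper: 48

```text
t: 51.33
eef_pos: [0.5114, 0.3532, 0.149]
orientation: [-3.139, 0.001, 1.645]
wrist_force: [0.9, 0.8, 0.9]
gripper_width: 0.048
gripper_force: 0.0
```

Call:
servo_tool:
  plan:
    - {"x":-40,"y":2,"z":-28,"ax":0,"ay":0,"az":0.03}
    - {"x":-80,"y":4,"z":-28,"ax":0,"ay":0,"az":0.038}
    - {"x":-120,"y":6,"z":-28,"ax":0,"ay":0,"az":0.038}
    - {"x":-160,"y":8,"z":-28,"ax":0,"ay":0,"az":0.038}
    - {"x":-200,"y":10,"z":-28,"ax":0,"ay":0,"az":0.038}
    - {"x":-240,"y":12,"z":-28,"ax":0,"ay":0,"az":0.038}
    - {"x":-280,"y":14,"z":-28,"ax":0,"ay":0,"az":0.038}
    - {"x":-320,"y":15,"z":-28,"ax":0,"ay":0,"az":0.038}

```text
t: 52.0
eef_pos: [0.5507, 0.0338, 0.1775]
orientation: [3.14, -0.0, 1.607]
wrist_force: [0.9, -0.4, -0.2]
gripper_width: 0.0477
gripper_force: 0.0
```

Call:
servo_tool:
  plan:
    - {"x":-40,"y":0,"z":0,"ax":0,"ay":0,"az":0}
    - {"x":-80,"y":0,"z":0,"ax":0,"ay":0,"az":0}
    - {"x":-110,"y":0,"z":0,"ax":0,"ay":0,"az":0}
    - {"x":-110,"y":0,"z":0,"ax":0,"ay":0,"az":0}
    - {"x":-110,"y":0,"z":0,"ax":0,"ay":0,"az":0}
    - {"x":-110,"y":0,"z":0,"ax":0,"ay":0,"az":0}

```text
t: 52.5
eef_pos: [0.5547, -0.0738, 0.1771]
orientation: [3.141, -0.001, 1.606]
wrist_force: [0.7, -0.2, 0.2]
gripper_width: 0.0482
gripper_force: 0.0
```

Run:
```python
from h import *
s=state();p=s["eef_pos"];y=s["orientation"][2];print(p,y,s["t"])
i=grab("wrist")
for c in((.58,-.114),):
    P,d,_=cart(i,c);D=(P-p)[:2]*1000
    print("tool x",D@[np.cos(y),np.sin(y)],"y",D@[np.sin(y),-np.cos(y)],"az",y-np.arctan2(d[1],d[0]))
```

```text
[ 0.55470919 -0.0738166   0.17710228] 1.606270291694631 52.5Traceback (most recent call last):
  File "<stdin>", line 5, in <module>
  File "h.py", line 38, in cart
    k=1+np.argmax([st[j,4]-30*np.hypot(*(cc[j]-hw*ppm)) for j in range(1,n)])
        ~~~~~~~~~^^^^^^^^^^^^^^^^^^^^^^^^^^^^^^^^^^^^^^^^^^^^^^^^^^^^^^^^^^^^
    return _wrapfunc(a, 'argmax', axis=axis, out=out, **kwds)
    return _wrapit(obj, method, *args, **kwds)
    result = getattr(arr, method)(*args, **kwds)
ValueError: attempt to get argmax of an empty sequence
```

Cartridge 3 isn't where it was, and it may have been knocked. I'll search numerically.

Run:
```python
from h import *
for n in("wrist","top","scene"):
    i=grab(n);c=(.56,-.05);ppm=1000;im=rect(i,c,.16,.2,.03,ppm)
    H=cv2.cvtColor(im,cv2.COLOR_BGR2HSV)
    w=cv2.inRange(H,(0,0,150),(40,60,255));w=cv2.morphologyEx(w,cv2.MORPH_OPEN,np.ones((7,7)))
    for nm,m in(("white",w),("blue",cv2.inRange(H,(105,110,40),(128,255,255)))):
        k,l,st,cc=cv2.connectedComponentsWithStats(m)
        for j in range(1,k):
            if st[j,4]>150: 
                r=cv2.minAreaRect(cv2.findContours((l==j).astype(np.uint8),0,2)[0][0])
                print(n,nm,st[j,4],"xy",(c[0]+.16-cc[j][1]/ppm).round(3),(c[1]+.2-cc[j][0]/ppm).round(3),np.round(r[1],0),round(r[2]))
```

```text
wrist white 1156 xy 0.447 -0.106 [54. 22.] 4
wrist blue 2474 xy 0.695 -0.157 [60. 48.] 4
wrist blue 1633 xy 0.646 -0.044 [235.   8.] 4
wrist blue 937 xy 0.559 -0.165 [10. 94.] 4
wrist blue 1571 xy 0.444 -0.067 [236.  45.] 4
top white 18652 xy 0.664 -0.118 [119. 184.] 90
top white 2314 xy 0.57 -0.023 [32. 86.] 11
top white 2216 xy 0.545 -0.163 [30. 86.] 15
top white 10849 xy 0.435 -0.067 [ 95. 181.] 90
top blue 1407 xy 0.698 -0.233 [43. 33.] 90
scene white 1435 xy 0.451 -0.102 [55. 28.] 3
scene blue 4039 xy 0.697 -0.205 [ 81. 105.] 90
scene blue 4582 xy 0.621 -0.058 [337. 224.] 4
scene blue 1152 xy 0.454 0.075 [151.  10.] 5
```

Cartridge 3 was knocked and rolled to the near rim: wrist says (0.447, -0.106) and scene says (0.451, -0.102). I'll move over it and measure.

Call:
servo_tool:
  plan:
    - {"x":-6,"y":-30,"z":0,"ax":0,"ay":0,"az":0}
    - {"x":-12,"y":-60,"z":0,"ax":0,"ay":0,"az":0}
    - {"x":-18,"y":-85,"z":0,"ax":0,"ay":0,"az":0}
    - {"x":-18,"y":-85,"z":0,"ax":0,"ay":0,"az":0}
    - {"x":-18,"y":-85,"z":0,"ax":0,"ay":0,"az":0}
    - {"x":-18,"y":-85,"z":0,"ax":0,"ay":0,"az":0}

```text
t: 53.2
eef_pos: [0.4709, -0.0947, 0.1772]
orientation: [3.14, 0.0, 1.607]
wrist_force: [-0.4, 0.5, -0.7]
gripper_width: 0.0479
gripper_force: 0.0
```

Run:
```python
from h import *
s=state();p=s["eef_pos"];y=s["orientation"][2];print(p,y,s["t"])
i=grab("wrist")
P,d,im=cart(i,(.449,-.104));D=(P-p)[:2]*1000
print("tool x",D@[np.cos(y),np.sin(y)],"y",D@[np.sin(y),-np.cos(y)],"az",y-np.arctan2(d[1],d[0]))
H=cv2.cvtColor(rect(i,(.44,-.104),.04,.1,.02,2000),cv2.COLOR_BGR2HSV);b=cv2.inRange(H,(105,110,40),(128,255,255))
v,u=np.nonzero(b);X=.48-v/2000;Y=-.004-u/2000
for y0 in(-.02,-.06,-.1,-.14):
    k=abs(Y-y0)<.003;print(y0,X[k].min() if k.any() else 0,X[k].max() if k.any() else 0,k.sum())
```

```text
[ 0.47089655 -0.09466533  0.17717966] 1.607419067982304 53.2
c [ 0.4467 -0.1051] yaw-from-y deg -4.2 size mm 90.3 35.2 stripe (array([-84., -75., -50.]), 4191)
tool x -9.535707948564177 y -24.544332804234866 az 0.11077230608807787
-0.02 0.435 0.4405 144
-0.06 0.432 0.4375 120
-0.1 0.4295 0.4345 115
-0.14 0.4265 0.4315 116
```

Call:
servo_tool:
  plan:
    - {"x":-5,"y":-11,"z":30,"ax":0,"ay":0,"az":0.05}
    - {"x":-10,"y":-22,"z":60,"ax":0,"ay":0,"az":0.106}
    - {"x":-10,"y":-22,"z":80,"ax":0,"ay":0,"az":0.106}
    - {"x":-10,"y":-22,"z":100,"ax":0,"ay":0,"az":0.106}
    - {"x":-10,"y":-22,"z":115,"ax":0,"ay":0,"az":0.106}
    - {"x":-10,"y":-22,"z":125,"ax":0,"ay":0,"az":0.106}
    - {"x":-10,"y":-22,"z":131,"ax":0,"ay":0,"az":0.106}
    - {"x":-10,"y":-22,"z":131,"ax":0,"ay":0,"az":0.106}

```text
t: 53.92
eef_pos: [0.4485, -0.1056, 0.0445]
orientation: [-3.139, -0.001, 1.501]
wrist_force: [1.0, 0.0, 0.3]
gripper_width: 0.0479
gripper_force: 0.0
```

Call:
servo_tool:
  plan:
    - {"x":0,"y":0,"z":0,"ax":0,"ay":0,"az":0}
    - {"x":0,"y":0,"z":0,"ax":0,"ay":0,"az":0}
    - {"x":0,"y":0,"z":0,"ax":0,"ay":0,"az":0}
    - {"x":0,"y":0,"z":0,"ax":0,"ay":0,"az":0}
    - {"x":0,"y":0,"z":0,"ax":0,"ay":0,"az":0}
  gripper: 24

```text
t: 54.33
eef_pos: [0.4495, -0.1062, 0.047]
orientation: [3.139, 0.0, 1.501]
wrist_force: [0.6, 0.1, 4.4]
gripper_width: 0.0283
gripper_force: 40.2
```

Call:
servo_tool:
  plan:
    - {"x":0,"y":0,"z":-10,"ax":0,"ay":0,"az":0}
    - {"x":0,"y":0,"z":-30,"ax":0,"ay":0,"az":0}
    - {"x":0,"y":0,"z":-60,"ax":0,"ay":0,"az":0}
    - {"x":0,"y":0,"z":-90,"ax":0,"ay":0,"az":0}
    - {"x":0,"y":0,"z":-120,"ax":0,"ay":0,"az":0}
    - {"x":20,"y":-3,"z":-120,"ax":0,"ay":0,"az":0}
    - {"x":50,"y":-7,"z":-120,"ax":0,"ay":0,"az":0}
    - {"x":90,"y":-12,"z":-120,"ax":0,"ay":0,"az":0}

```text
t: 55.0
eef_pos: [0.4431, -0.016, 0.1671]
orientation: [3.14, 0.001, 1.497]
wrist_force: [0.3, 0.7, -1.2]
gripper_width: 0.0284
gripper_force: 40.0
```

Call:
servo_tool:
  plan:
    - {"x":38,"y":-5,"z":0,"ax":0,"ay":0,"az":-0.03}
    - {"x":76,"y":-10,"z":0,"ax":0,"ay":0,"az":-0.06}
    - {"x":114,"y":-15,"z":0,"ax":0,"ay":0,"az":-0.09}
    - {"x":152,"y":-20,"z":0,"ax":0,"ay":0,"az":-0.12}
    - {"x":190,"y":-25,"z":0,"ax":0,"ay":0,"az":-0.144}
    - {"x":228,"y":-30,"z":0,"ax":0,"ay":0,"az":-0.144}
    - {"x":266,"y":-35,"z":0,"ax":0,"ay":0,"az":-0.144}
    - {"x":304,"y":-40,"z":0,"ax":0,"ay":0,"az":-0.144}

```text
t: 55.67
eef_pos: [0.4239, 0.2924, 0.1664]
orientation: [3.141, 0.0, 1.645]
wrist_force: [1.3, -0.9, -0.8]
gripper_width: 0.0283
gripper_force: 40.0
```

Run:
```python
from h import *
s=state();p=s["eef_pos"];y=s["orientation"][2];print(p,y,s["t"],s["gripper_width"],s["gripper_force"])
c=np.array([.4492,-.105])+.394*np.array([.07,.9976])-.052*np.array([.9976,-.07]);y=1.645
D=(np.array([.423,.3475])-c)*1000;print(c,D@[np.cos(y),np.sin(y)],D@[np.sin(y),-np.cos(y)])
i=grab("wrist")
for q in((.512,.354),(.602,.36)):
    cart(i,q,.02)
```

```text
[0.42386964 0.29243986 0.16641609] 1.6446822664429015 55.6667 0.028342876432235715 40.011951327323914
[0.4249048 0.2916944] 55.793245983736114 2.237623068863308
c [0.5122 0.3574] yaw-from-y deg 3.3 size mm 55.7 33.8 stripe (array([-22.,  -5.,  14.]), 5346)
c [0.6027 0.363 ] yaw-from-y deg 3.6 size mm 55.5 39.6 stripe (array([-21.,  -4.,  16.]), 5493)
```

Call:
servo_tool:
  plan:
    - {"x":28,"y":1,"z":0,"ax":0,"ay":0,"az":0}
    - {"x":56,"y":2,"z":0,"ax":0,"ay":0,"az":0}
    - {"x":56,"y":2,"z":20,"ax":0,"ay":0,"az":0}
    - {"x":56,"y":2,"z":55,"ax":0,"ay":0,"az":0}
    - {"x":56,"y":2,"z":85,"ax":0,"ay":0,"az":0}
    - {"x":56,"y":2,"z":105,"ax":0,"ay":0,"az":0}
    - {"x":56,"y":2,"z":115,"ax":0,"ay":0,"az":0}
    - {"x":56,"y":2,"z":120,"ax":0,"ay":0,"az":0}

```text
t: 56.38
eef_pos: [0.4216, 0.3459, 0.044]
orientation: [-3.139, 0.002, 1.644]
wrist_force: [0.2, -0.1, -0.8]
gripper_width: 0.0279
gripper_force: 40.0
```

Call:
servo_tool:
  plan:
    - {"x":0,"y":0,"z":2,"ax":0,"ay":0,"az":0}
    - {"x":0,"y":0,"z":2,"ax":0,"ay":0,"az":0}
    - {"x":0,"y":0,"z":2,"ax":0,"ay":0,"az":0}

```text
t: 56.63
eef_pos: [0.4234, 0.3471, 0.0457]
orientation: [3.139, -0.002, 1.644]
wrist_force: [0.1, 0.0, 0.1]
gripper_width: 0.0279
gripper_force: 40.0
```

Call:
servo_tool:
  plan:
    - {"x":0,"y":0,"z":0,"ax":0,"ay":0,"az":0}
    - {"x":0,"y":0,"z":0,"ax":0,"ay":0,"az":0}
    - {"x":0,"y":0,"z":0,"ax":0,"ay":0,"az":0}
    - {"x":0,"y":0,"z":0,"ax":0,"ay":0,"az":0}
    - {"x":0,"y":0,"z":-5,"ax":0,"ay":0,"az":0}
    - {"x":0,"y":0,"z":-35,"ax":0,"ay":0,"az":0}
    - {"x":0,"y":0,"z":-75,"ax":0,"ay":0,"az":0}
    - {"x":0,"y":0,"z":-115,"ax":0,"ay":0,"az":0}
  gripper: 48

```text
t: 57.3
eef_pos: [0.4216, 0.346, 0.1592]
orientation: [-3.139, 0.002, 1.645]
wrist_force: [-0.3, 0.7, -0.0]
gripper_width: 0.048
gripper_force: 0.0
```

Call:
servo_tool:
  plan:
    - {"x":-30,"y":0,"z":-35,"ax":0,"ay":0,"az":0}
    - {"x":-60,"y":0,"z":-70,"ax":0,"ay":0,"az":0}
    - {"x":-90,"y":0,"z":-100,"ax":0,"ay":0,"az":0}
    - {"x":-90,"y":0,"z":-100,"ax":0,"ay":0,"az":0}
    - {"x":-90,"y":0,"z":-100,"ax":0,"ay":0,"az":0}
    - {"x":-90,"y":0,"z":-100,"ax":0,"ay":0,"az":0}

```text
t: 57.8
eef_pos: [0.4292, 0.2569, 0.2588]
orientation: [3.141, -0.001, 1.644]
wrist_force: [-0.4, 0.5, -0.1]
gripper_width: 0.0477
gripper_force: 0.0
```

Run:
```python
from h import *
s=state();print(s["eef_pos"],s["t"])
i=grab("wrist")
for q in((.423,.35),(.512,.354),(.602,.36)):
    try: cart(i,q,.02)
    except Exception as e: print(e)
t=grab("top");a=cv2.resize(t["color"],(800,600),interpolation=3)
b=cv2.resize(cv2.rotate(rect(i,(.5125,.35),.17,.08,.02,2000,.074),cv2.ROTATE_90_CLOCKWISE),(510,240));a[600-240:,:510]=b
cv2.imwrite("pics/final.png",a)
```

```text
[0.42916868 0.25694769 0.2588117 ] 57.8
c [0.4222 0.3513] yaw-from-y deg 3.7 size mm 55.7 31.7 stripe None
c [0.5122 0.3593] yaw-from-y deg 4.2 size mm 54.8 33.5 stripe (array([-22.,  -5.,  13.]), 5002)
c [0.5993 0.3644] yaw-from-y deg 4.4 size mm 54.5 41.4 stripe (array([-10.,   9.,  33.]), 5073)
```

View pics/final.png

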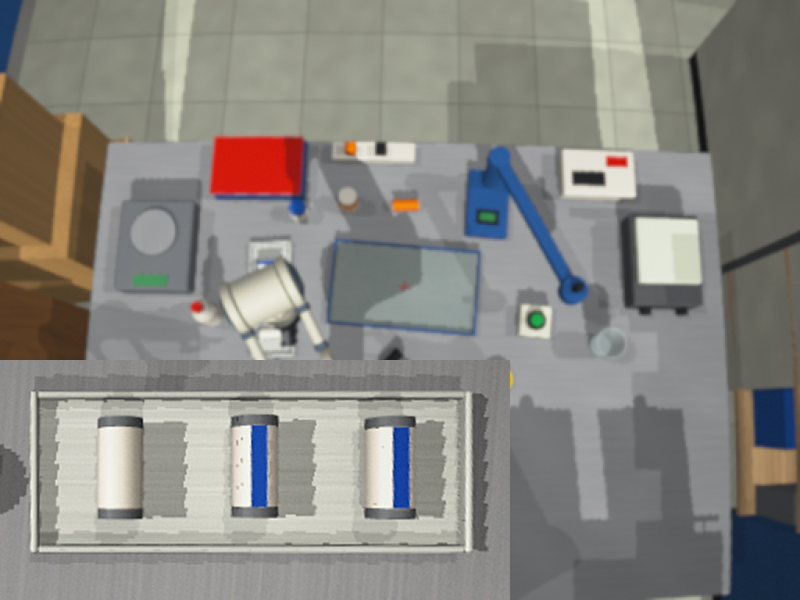

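The final view shows all three cartridges flat and separate in the tray, at (120,465), (255,465) and (390,465) in the inset. The reading arm is at its stop with the knob at (573,288), and the bystanders haven't moved.

```bash
python3 -c "
from station import *;print(close_job())"
```

```text
the job is handed in; nothing more can be done
None
```

The job is done and handed in: I turned all three stripes up, set the lens over the cross, pressed the button to its stop, swung the arm back to its parking stop, and laid all three cartridges flat and apart in the tray; two risks are that the right cartridge was later found knocked to the near rim (all stripes were confirmed up about 0.7 s before the press) and that the push against the parking stop briefly read about 45 N at the wrist.

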